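# Pry open the spice tin and bring the red-lidded jar to the front

### The job

Take the butter spreader, slip its blade under the tongue of the steel spice tin's lid, lever the lid up (the blade, never the hand, must start it) and swing it right over until it rests open, then lay the spreader down flat on the counter. Grip the black peg of the turntable inside and turn it until the red-lidded jar stands straight at the front of the tin, behind the ledge where the tongue was. Finish still holding the peg with the turntable still; leave the other crockery where it stands.

Things in the scene. Friction and masses are not known exactly. Their poses are not given: they have to be found in the camera images.
- knife_grip (a point): centre of the grip place on the butter spreader (loose, about 70 g, 180 mm long), half-way up, 11 mm above the counter as it lies. Local x points along the spreader to the blade tip, z up. Dark wooden handle 105 mm long, 18 mm wide, 22 mm tall: it reaches from 80 mm behind this point to 25 mm ahead. Steel blade 24 mm wide, 3 mm thick, in the handle's mid plane (level with this point); its square tip is 100 mm ahead of this point.
- tin: round stainless spice tin, fixed to the counter, 210 mm across, wall 3 mm, rim 85 mm above the counter. Origin: centre of its underside, also the turntable's axis. Its front is its -x side (local): there a ledge 50 mm wide juts from the wall to 130 mm from the axis, its top 75 mm above the counter. Lid hinge: along local y, at local x = +108 mm, z = 85 mm.
- lid: steel lid of the tin, a disc 212 mm across and 6 mm thick, about 120 g. Origin on the hinge line; closed, its axes are the tin's axes and it reaches to local -x. It turns about local +y, opening upward, from 0 to 2.3 rad (stop); its z axis tilts by that angle. No catch; slow damped hinge: let go short of upright it sinks shut, past upright (1.57 rad) it sinks open to the stop by itself.
- tongue (a point): middle of the front edge of the lid's tongue, on its underside, 137 mm in front of the tin's axis when closed. The tongue is 40 mm wide (along y), 4 mm thick, and juts 31 mm beyond the lid's edge; closed, its underside is 87 mm above the counter, 12 mm over the ledge (the gap for the blade).
- tray: white turntable inside the tin, turns freely either way about the tin's axis with light friction and stays where left. Origin on the axis, 8 mm above the counter. Carries, fixed to it, five amber jars (44 mm across, tops 46 mm above the counter), four with white lids, one red at local -x, 64 mm from the axis. Local x of tray = local x of tin when the red jar is at the front.
- red_jar (a point): centre of the top of the red jar lid, 64 mm from the turntable's axis.
- peg (a point): point on the upright round black peg fixed to the turntable, 12 mm thick, 52 mm from the axis, 60 degrees counter-clockwise from the red jar seen from above; this point is 70 mm above the counter, 10 mm below the peg's top; between jar-top height (46 mm) and its top the peg stands free. It may turn between the fingers while the turntable goes round.
- shaker: empty blue plastic drink shaker, 80 mm across, 190 mm tall; bystander, origin at the centre of its underside
- tumbler_a: clear glass tumbler, 68 mm across, 110 mm tall; bystander, origin at the centre of its underside
- tumbler_b: second clear glass tumbler, same size; bystander, origin at the centre of its underside
- mug: green ceramic mug, 80 mm across, 90 mm tall; bystander, origin at the centre of its underside
- plate: yellow melamine plate, 200 mm across, 20 mm tall; bystander, origin at the centre of its underside
Things that resemble listed ones, but are neither listed nor needed, are in the scene too. Of the things like the part that bears knife_grip, leave any that is blue or orange; of the rest the larger one is meant.

How it is judged:
By the outcome, as a careful person would: the job done as asked, in the order asked, and still so for the second after the job is handed in, while the arm keeps its last pose, push and grip.
It also fails if it takes over 70 s, if anything falls off the work surface, if the arm or the gripper's body presses on something with over 40 N, if the wrist force passes 120 N, or if a joint passes its speed limit or range.

### The arm

A 6-joint arm with a two-finger parallel gripper is mounted at the origin on the work surface. World frame = base frame: x ahead of the robot, y to its left, z up, the work surface at z = 0. Lengths are in mm, angles in rad, forces in N, time in s.
With the tool pointing down it reaches from about 350 to 875 mm from the base axis. Payload 4.2 kg.
Tool frame: the origin (TCP) lies between the finger pads; the fingertips stand finger_overhang ahead of it and the grasp point (between the pads) lies 6 mm ahead of it (finger_overhang is the distance from the TCP to the fingertips, in mm); z points along the fingers, y is the direction in which the jaws open and shut (so a half turn about z gives the same grasp; the last joint's range is limited). The gripper opens to 87 mm and grips with 3 to 60 N. Pads are 19 mm wide; open, the fingers measure 117 mm over their backs; the gripper's body (75 mm by 190 mm) begins 51 mm behind the grasp point.
Start: joints at [-0.926, 0.385, 0.008, 0, -1.194, -0.259], TCP at [235.201, -579.033, 247.55] pointing down, gripper open.
Joint ranges: [-3.14, 3.14], [-1.21, 2.06], [-1.07, 1.41], [-3.16, 2.05], [-2.99, -0.16], [-3.1, 3.1]. Speed limits (rad/s): [2.79, 2.79, 3.14, 3.14, 3.14, 3.14].

### API

Orientations are given as a 3x3 rotation matrix whose columns are the frame's x, y, z axes.
In Python, from plant import sense, snapshot, sign_off, find_in, regions_of, finger_overhang gives the robot as it stands.
- The arm moves only by the shell command python3 -m pendant 'ROWS' [FORCE]. ROWS is JSON, a list of rows, each an object with "travel": the shift along the tool's x, y, z as a fraction of full scale, a list of three; "rotation": the turn, a rotation vector about the tool's x, y, z as a fraction of full scale, a list of three; "claw": the closure, from -1 (fully open) to 1 (shut), so that 0 is half open. In form: [{"travel": [x, y, z], "rotation": [rx, ry, rz], "claw": claw}, ...]. A call has 1 to 10 rows; each row is the pose to reach, as a shift and turn from the pose commanded when the call began, along the tool's axes at that moment, turning the shorter way round; what a row does not reach only later rows make up. Full scale, the value 1, is 0.1 m for a shift and 180 degrees for a turn. A row lasts 1/12 s, in which the tool goes at most 41.7 mm and 7.16 degrees, less where a joint would pass 70% of its speed; a pose out of reach is approached as far as the arm can. A call with a number of a shift or a turn outside -1 to 1 is refused whole. A call with a gripper value outside its range is refused whole. The fingers move at their own pace and stop on an object; FORCE is the grip in N (left out, the last holds). Time passes only in rows, so rows that repeat a pose let the fingers close. It gives the time, the measured TCP pose, the force and the opening at its end, in the units of the state.
- sense(): the state, without advancing time (a new reading comes with each control period).
- snapshot(name): name is "side" or "top" or "wrist"; returns a dict with "image" (480x640x3 uint8, blue, green, red), "camera_matrix" (3x3 intrinsics, pixels), "k1" (the pictures are not rectified: a ray, as slopes to the right and down, at radius r is drawn at 1 + k1 r^2 times it, then the intrinsics apply), "origin" and "attitude" of the camera in the world. Camera axes: x right, y down, z forward; pixel columns grow to the right and rows downward; lengths in mm; the calibration is good to about 2 mm. A picture is of the moment at which its call begins. There is no depth.
- sign_off(): hands the job in, once; it reports no verdict.
Trained networks look in a picture, given as the dict that the camera call returned (one of the last four; its "shot" number tells which), for a name from the list of things; names that differ only in an ending like _2 or _b are one class to them, and where a whole thing is asked for, a point or a joint stands for the part that bears it (a point fixed in the world has none). Each returns a list of dicts, best first, with "p" (0 to 1); they miss things now and then, are a little off and sometimes report something else, mostly with a low value. They report only what shows in the picture. A call takes as long as a camera call. They do not tell look-alikes from the thing itself.
- find_in(label, picture): "location" ([x, y, z] in mm, in world coordinates, good to about 4 mm: the middle of the surface that is visible of it).
- regions_of(label, picture): "region" (480x640 bool, what is visible of it).
The state is a dict: "clock": time; "joint_pos": joint angles; "dq": joint speeds; "joint_torque": joint torques, N m; "eef_pos": TCP position; "eef_rot": TCP orientation; "force": force on the tool from outside, world axes, zero at the start; "torque": the same for the moment, N m; "gripper_width": finger opening in mm.
Only numpy, scipy, OpenCV 4.12 (cv2) and the standard library are available. Lean on these libraries where they do the work, as an engineer would, in place of code of your own. Each camera call takes 0.05 s, during which the arm holds its last target.

## Working session

There is one attempt and no reset: what is moved stays moved. The work goes in short steps, Python scripts to look and compute and a shell command to move; the robot and the scene stay as the last step left them, time stands still between calls to the robot, and variables do not carry over. Pictures are saved under pics/ and viewed, and the job is handed in when it is done.

```bash
ls; mkdir -p pics
cat > h.py <<'E'
import numpy as np, cv2
from plant import *
def pix(s,P):
    R=np.array(s["attitude"]);o=np.array(s["origin"]);K=np.array(s["camera_matrix"])
    c=R.T@(np.array(P,float)-o);a=c[:2]/c[2];r2=a@a;a=a*(1+s["k1"]*r2)
    return (K@[a[0],a[1],1])[:2]
def ray(s,u,v):
    R=np.array(s["attitude"]);o=np.array(s["origin"]);K=np.array(s["camera_matrix"])
    d=np.linalg.inv(K)@[u,v,1];b=d[:2].copy();a=b.copy()
    for _ in range(30): a=b/(1+s["k1"]*(a@a))
    return o,R@np.array([a[0],a[1],1])
def onz(s,u,v,z):
    o,d=ray(s,u,v);return o+d*(z-o[2])/d[2]
def tri(s1,p1,s2,p2):
    o1,d1=ray(s1,*p1);o2,d2=ray(s2,*p2)
    A=np.stack([d1,-d2],1);t=np.linalg.lstsq(A,o2-o1,rcond=None)[0]
    a=o1+d1*t[0];b=o2+d2*t[1];return (a+b)/2,np.linalg.norm(a-b)
E
python3 - <<'E'
from h import *
print(finger_overhang if not callable(finger_overhang) else finger_overhang())
st=sense();print(st)
for n in ["side","top","wrist"]:
    s=snapshot(n);cv2.imwrite(f"pics/{n}0.png",s["image"]);print(n,s["origin"],np.round(s["attitude"],3).tolist(),s["camera_matrix"],s["k1"])
    for l in ["knife_grip","tin","lid","tongue","shaker","tumbler_a","mug","plate"]:
        print(l,[(np.round(d["location"]).tolist(),round(d["p"],2),np.round(pix(s,d["location"])).tolist()) for d in find_in(l,s)])
E
```

```text
pics
25.0
{'clock': 0.0, 'joint_pos': array([-9.26383683e-01,  3.85559984e-01,  6.65373514e-03, -4.83636196e-04,
       -1.19403345e+00, -2.58605672e-01]), 'dq': array([-9.06476461e-04, -9.56700102e-04,  3.52437710e-03, -6.19774169e-04,
        1.83942276e-03, -9.79814037e-05]), 'joint_torque': array([ 2.54865872e-04, -3.90667927e+01,  1.87408358e+01,  4.22002003e+00,
        1.09103654e-02, -1.81551327e-04]), 'eef_pos': array([ 235.00650834, -578.54709001,  246.47069538]), 'eef_rot': array([[-9.26562138e-01, -3.76140591e-01, -9.28032632e-04],
       [-3.76141718e-01,  9.26560021e-01,  1.98364395e-03],
       [ 1.13748927e-04,  2.18704117e-03, -9.99997602e-01]]), 'force': array([ 0.26015751,  0.18894977, -0.25488908]), 'torque': array([-0.00381457, -0.03648946, -0.00196127]), 'gripper_width': 86.75299652225789}
side [ 87.92196015 482.92151223 913.26724243] [[-0.719, -0.539, 0.439], [-0.695, 0.557, -0.455], [0.001, -0.632, -0.775]] [[487.05608507   0.         316.41825313]
 [  0.         487.05608507 243.10432466]
 [  0.           0.           1.        ]] 0.00019387154242868162
knife
[... 1514 characters left out ...]
0, 170.0], 0.54, [482.0, 162.0])]
tongue []
shaker [([713.0, -345.0, 169.0], 0.89, [483.0, 163.0])]
tumbler_a [([667.0, -465.0, 73.0], 0.91, [523.0, 192.0]), ([781.0, -240.0, 73.0], 0.85, [429.0, 150.0])]
mug [([816.0, -82.0, 43.0], 0.64, [364.0, 143.0])]
plate [([400.0, 438.0, 12.0], 0.95, [163.0, 312.0])]
wrist [ 173.45313493 -605.35334356  385.61057346] [[-0.377, 0.898, 0.229], [0.926, 0.365, 0.094], [0.001, 0.248, -0.969]] [[350.49731176   0.         312.6549191 ]
 [  0.         350.49731176 238.442671  ]
 [  0.           0.           1.        ]] -0.06809675544256286
knife_grip [([465.0, -281.0, 17.0], 0.69, [454.0, 452.0])]
tin []
lid []
tongue []
shaker []
tumbler_a []
mug []
plate []
```

View pics/side0.png

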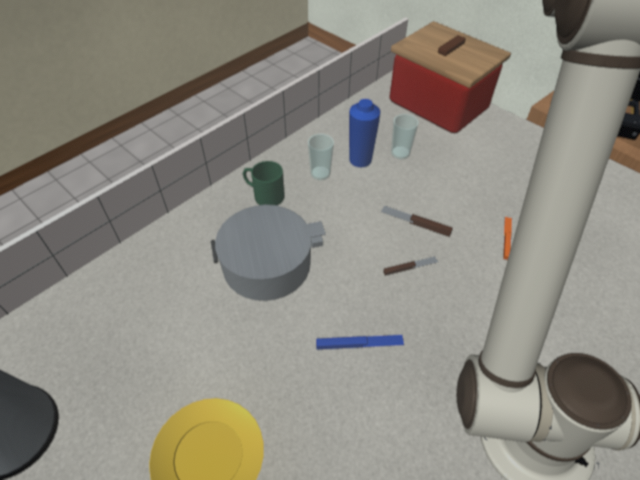

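View pics/top0.png

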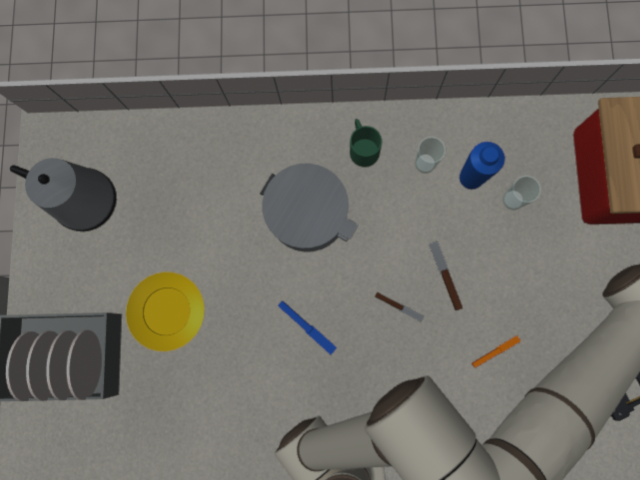

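Candidates for the spreader in the top image are dark brown (448,274), dark brown but smaller (401,308), blue (307,327) and orange (496,352). The larger brown one, at (448,274), fits the description. I'll confirm it in a crop and fit the geometry.

Run:
```python
from h import *
s=snapshot("top");w=snapshot("side")
im=s["image"]
a=cv2.resize(im[150:260,250:370],None,fx=5,fy=5,interpolation=cv2.INTER_CUBIC)
cv2.imwrite("pics/tin1.png",a)
b=cv2.resize(im[230:330,370:480],None,fx=5,fy=5,interpolation=cv2.INTER_CUBIC)
cv2.imwrite("pics/kn1.png",b)
c=cv2.resize(w["image"][180:310,200:340],None,fx=4.5,fy=4.5,interpolation=cv2.INTER_CUBIC)
cv2.imwrite("pics/tin2.png",c)
for S in (s,w):
  for d in regions_of("knife_grip",S):
    m=d["region"];ys,xs=np.nonzero(m)
    P=np.array([onz(S,x,y,13) for x,y in zip(xs,ys)])[:,:2]
    r=cv2.minAreaRect(P.astype(np.float32)); c=P.mean(0);u,sv,vt=np.linalg.svd(P-c,full_matrices=False);t=(P-c)@vt[0]
    print(S["shot"],d["p"],m.sum(),c.round(1),vt[0].round(3),t.min().round(),t.max().round(),r)
  for d in regions_of("lid",S)[:1]:
    m=d["region"];ys,xs=np.nonzero(m);print("lid",d["p"],m.sum(),xs.min(),xs.max(),ys.min(),ys.max())
```

```text
4 0.91 653 [ 472.9 -274.5] [-0.949 -0.314] -88.0 91.0 ((471.6622314453125, -275.7362365722656), (178.80621337890625, 25.80975914001465), 19.0336971282959)
4 0.86 664 [352.2  74.4] [-0.677 -0.736] -94.0 88.0 ((354.2157897949219, 77.13562774658203), (181.8331756591797, 24.33745002746582), 47.520286560058594)
4 0.71 352 [ 284.4 -387.1] [-0.482  0.876] -63.0 66.0 ((282.861572265625, -385.7434997558594), (19.049488067626953, 129.01126098632812), 30.495868682861328)
4 0.54 333 [ 395.4 -159.1] [-0.498 -0.867] -70.0 61.0 ((398.7516174316406, -155.73057556152344), (130.9966583251953, 20.325542449951172), 58.41394805908203)
4 0.35 5873 [659.5  70.7] [-0.52  -0.854] -116.0 139.0 ((664.1856689453125, 73.12654876708984), (220.6785125732422, 225.7115020751953), 12.12895393371582)
lid 0.86 6047 262 357 164 248
5 0.84 311 [ 280.5 -379.2] [-0.461  0.888] -67.0 71.0 ((278.6776123046875, -378.03350830078125), (19.20651626586914, 138.1417694091797), 28.938976287841797)
5 0.8 922 [353.9  82.1] [0.677 0.736] -91.0 88.0 ((353.07037353515625, 80.52224731445312), (178.91583251953125, 26.455547332763672), 48.003684997558594)
5 0.63 462 [ 397.  -146.2] [0.49  0.872] -69.0 65.0 ((396.7280578613281, -148.16119384765625), (133.8999786376953, 24.742677688598633), 61.02651596069336)
5 0.57 668 [ 463.4 -272.6] [-0.953 -0.302] -97.0 81.0 ((470.6506042480469, -270.4040222167969), (178.0421142578125, 35.876007080078125), 17.37993049621582)
lid 0.57 5803 216 324 206 279
```

View pics/tin1.png

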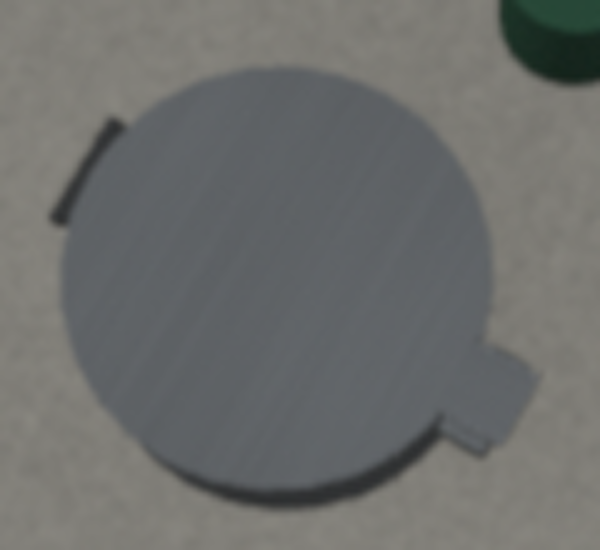

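View pics/kn1.png

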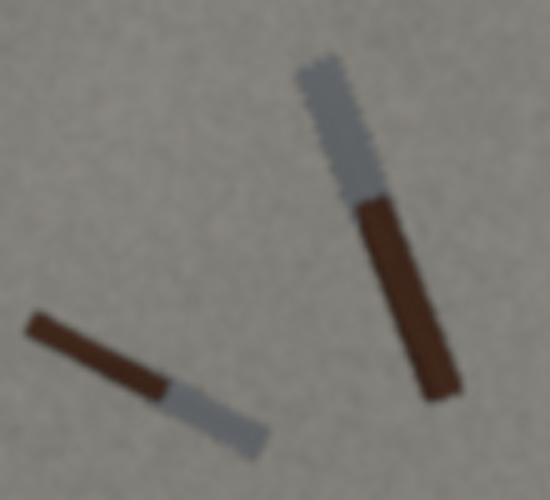

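View pics/tin2.png

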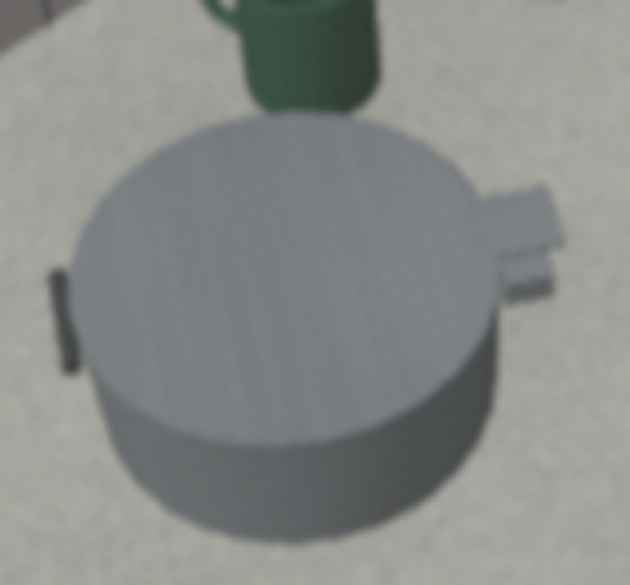

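```bash
cat > fit.py <<'E'
from h import *
from scipy.optimize import least_squares
def tinpts(p):
    x,y,a=p;R=np.array([[np.cos(a),-np.sin(a)],[np.sin(a),np.cos(a)]])
    return lambda lx,ly,z:np.r_[R@[lx,ly]+[x,y],z]
E
python3 - <<'E'
from fit import *
s=snapshot("top");w=snapshot("side")
o=lambda x,y:onz(s,250+x/5,150+y/5,91)[:2]
L,Rr,T,B=o(62,277),o(492,277),o(277,67),o(277,489)
print(L,Rr,T,B,np.linalg.norm(L-Rr),np.linalg.norm(T-B))
c=o(277,278);t=o(519,411);print("c",c,"tongue",t,np.linalg.norm(t-c),np.degrees(np.arctan2(*(c-t)[::-1])))
ow=lambda x,y:onz(w,200+x/4.5,180+y/4.5,91)[:2]
# side fit: ellipse of lid top: points
pts=np.array([ow(*q) for q in [(70,285),(300,112),(498,270),(270,443),(100,370),(400,143),(150,163),(430,390)]])
(cx,cy,r)=least_squares(lambda p:np.hypot(*(pts-p[:2]).T)-p[2],[637,68,106]).x
print("side circle",cx,cy,r); tw=ow(556,216); print("tongue side",tw,np.hypot(*(tw-[cx,cy])),np.degrees(np.arctan2(cy-tw[1],cx-tw[0])))
k=lambda x,y,z:onz(s,370+x/5,230+y/5,z)[:2]
tip=k(318,64,12.5);end=k(443,393,22);j=k(371,200,16)
print("knife",tip,end,j,np.linalg.norm(tip-end)); u=(tip-end)/np.linalg.norm(tip-end);print(u,np.degrees(np.arctan2(u[1],u[0])), "grip",tip-100*u,end+80*u)
cv2.imwrite("pics/kside.png",cv2.resize(w["image"][190:290,370:470],None,fx=5.5,fy=5.5,interpolation=cv2.INTER_CUBIC))
E
```

```text
[647.76596766 173.54106588] [641.23696891 -35.38934111] [750.37796746  66.97286006] [540.36308493  70.71651179] 209.0323965074631 210.04824639700666
c [643.9950126   68.86792134] tongue [574.87653654 -46.31120643] 134.32645014156176 59.032220373188224
side circle 643.3615515384058 74.88644425288851 102.75835747996703
tongue side [572.30635433 -42.21828707] 136.97576117098467 58.75203768493529
knife [ 556.09061106 -249.09923543] [ 388.76215336 -299.49516071] [ 485.82529741 -271.02270198] 174.75285989477806
[0.95751485 0.28838398] 16.76123198357981 grip [ 460.33912648 -277.93763345] [ 465.36334103 -276.4244423 ]
```

```bash
ls pics; python3 -m pendant --help 2>&1 | head -5
```

```text
kn1.png
kside.png
side0.png
tin1.png
tin2.png
top0.png
wrist0.png
invalid input: not JSON, or not a number
```

View pics/kside.png

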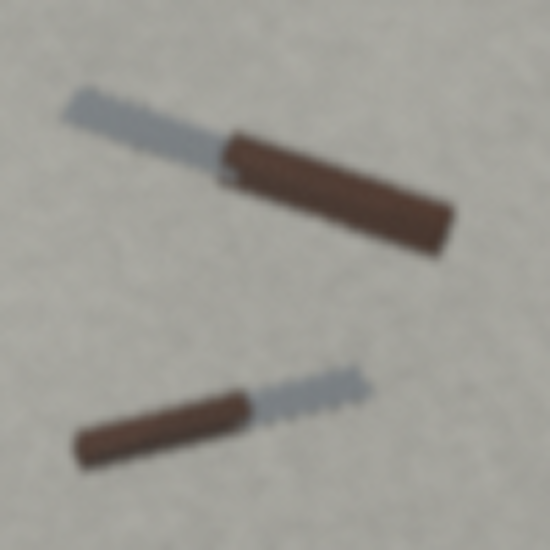

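The large brown spreader is confirmed: its blade tip is at about (434,243) and its handle end at (459,309) in the top image. The tin's axis is at about (644,70) and its yaw about 59°. Next I'll write a helper that works out deltas, then approach.

```bash
cat > d.py <<'E'
from h import *
from scipy.spatial.transform import Rotation as Ro
import sys
def down(yawx,pitch=0):
    a=np.radians(yawx);x=np.array([np.cos(a),np.sin(a),0]);z=np.array([0,0,-1.]);return np.stack([x,np.cross(z,x),z],1)
def delta(P,yaw=None):
    st=sense();R=np.array(st["eef_rot"]);p=np.array(st["eef_pos"])
    t=R.T@(np.array(P)-p)/100
    r=(Ro.from_matrix(R.T@down(yaw)).as_rotvec()/np.pi) if yaw is not None else np.zeros(3)
    print("at",p.round(1),"yaw",np.degrees(np.arctan2(R[1,0],R[0,0])).round(1),"travel",t.round(3),"rot",r.round(4),"t",round(st["clock"],2),"F",np.round(st["force"],1),"w",round(st["gripper_width"],1))
if __name__=="__main__":
    a=[float(v) for v in sys.argv[1:]];delta(a[:3],a[3] if len(a)>3 else None)
E
python3 d.py 455 -280 130 -163
```

```text
at [ 235.2 -579.   247.5] yaw -157.9 travel [-3.162  1.943  1.175] rot [0.     0.     0.0283] t 1.75 F [ 1.5 -0.4 -0.3] w 87.2
```

```bash
python3 -m pendant '[{"travel":[-0.4,0.25,0],"rotation":[0,0,0.01],"claw":-1},{"travel":[-0.7,0.43,0],"rotation":[0,0,0.02],"claw":-1},{"travel":[-1,0.62,0],"rotation":[0,0,0.028],"claw":-1}]'
python3 -m pendant '[{"travel":[-0.35,0.22,0.1],"rotation":[0,0,0],"claw":-1},{"travel":[-0.7,0.43,0.3],"rotation":[0,0,0],"claw":-1},{"travel":[-1,0.62,0.5],"rotation":[0,0,0],"claw":-1}]'
python3 -m pendant '[{"travel":[-0.35,0.22,0.1],"rotation":[0,0,0],"claw":-0.5},{"travel":[-0.7,0.4,0.2],"rotation":[0,0,0],"claw":-0.5},{"travel":[-1,0.6,0.3],"rotation":[0,0,0],"claw":-0.5},{"travel":[-1,0.6,0.3],"rotation":[0,0,0],"claw":-0.5}]'; python3 d.py 455 -280 130 -163
```

```text
clock: 2.0
eef_pos: [305.0, -482.8, 247.3]
eef_rot: [[-0.957, -0.291, -0.0], [-0.291, 0.957, 0.0], [-0.0, 0.0, -1.0]]
force: [1.4, 0.5, -0.3]
gripper_width: 87.1
clock: 2.25
eef_pos: [381.5, -396.7, 200.3]
eef_rot: [[-0.956, -0.294, 0.003], [-0.294, 0.956, -0.002], [-0.003, -0.003, -1.0]]
force: [0.7, -0.4, -0.4]
gripper_width: 86.8
clock: 2.58
eef_pos: [460.5, -306.9, 167.5]
eef_rot: [[-0.954, -0.299, -0.002], [-0.299, 0.954, 0.001], [0.001, 0.002, -1.0]]
force: [-0.4, -0.4, 0.0]
gripper_width: 69.2
at [ 460.5 -306.9  167.5] yaw -162.6 travel [-0.028  0.273  0.375] rot [ 0.0006 -0.0003  0.0022] t 2.58 F [-0.4 -0.4  0. ] w 69.2
```

Run:
```python
from h import *
s=snapshot("wrist")
cv2.imwrite("pics/w2.png",s["image"])
for d in find_in("knife_grip",s): print(np.round(d["location"]),d["p"],pix(s,d["location"]).round())
for d in regions_of("knife_grip",s):
    ys,xs=np.nonzero(d["region"]);print(d["p"],len(xs),xs.min(),xs.max(),ys.min(),ys.max())
```

```text
[ 313. -428.    9.] 0.83 [221.   5.]
[ 453. -282.   18.] 0.73 [345. 232.]
[ 400. -160.    7.] 0.73 [493. 212.]
0.9 3888 331 359 149 346
0.8 2668 450 549 154 264
0.74 493 201 260 0 14
```

View pics/w2.png

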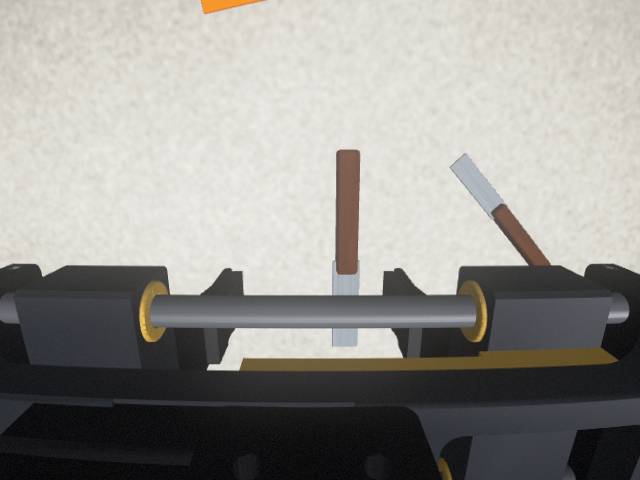

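```bash
python3 - <<'E'
from h import *
s=snapshot("wrist")
e=onz(s,348,150.5,22);j=onz(s,347,273.5,22);t=onz(s,345,346.5,12.5)
u=(t-e)[:2];print(e,j,t,np.linalg.norm(u),np.linalg.norm(j-e));u/=np.linalg.norm(u);print(np.degrees(np.arctan2(u[1],u[0])),e[:2]+80*u,t[:2]-100*u,j[:2]-25*u)
E
python3 d.py 466 -276 27 -163
```

```text
[ 386.88192335 -304.3282548    22.        ] [ 485.1124955  -272.30864302   22.        ] [ 558.51309551 -248.5208342    12.5       ] 180.476390285272 103.31747598297098
18.012401019141482 [ 462.96109222 -279.5904282 ] [ 463.41413443 -279.44311745] [ 461.33775523 -280.03921383]
at [ 457.7 -311.4  169.7] yaw -162.9 travel [-0.183  0.315  1.426] rot [-0.0001  0.      0.0003] t 2.78 F [-0.7  0.4  0.6] w 65.7
```

```bash
python3 d.py 463 -279 28 -162; python3 -m pendant '[{"travel":[-0.1,0.15,0.3],"rotation":[0,0,-0.005],"claw":-0.5},{"travel":[-0.15,0.29,0.6],"rotation":[0,0,-0.005],"claw":-0.5},{"travel":[-0.15,0.29,0.85],"rotation":[0,0,-0.005],"claw":-0.5},{"travel":[-0.15,0.29,0.85],"rotation":[0,0,-0.005],"claw":-0.5},{"travel":[-0.15,0.29,0.85],"rotation":[0,0,-0.005],"claw":-0.5}]';  python3 d.py 463 -279 28 -162
```

```text
at [ 457.7 -311.4  169.7] yaw -162.9 travel [-0.146  0.295  1.416] rot [-0.0001  0.     -0.0052] t 2.78 F [-0.7  0.4  0.6] w 65.7
clock: 3.2
eef_pos: [462.8, -280.0, 84.2]
eef_rot: [[-0.952, -0.307, -0.002], [-0.307, 0.952, -0.0], [0.002, 0.001, -1.0]]
force: [0.8, -0.4, 0.8]
gripper_width: 65.3
at [ 462.8 -280.    84.2] yaw -162.1 travel [-0.006  0.009  0.562] rot [ 0.0002 -0.0006 -0.0006] t 3.2 F [ 0.8 -0.4  0.8] w 65.3
```

```bash
python3 -m pendant '[{"travel":[0,0.01,0.2],"rotation":[0,0,0],"claw":-0.5},{"travel":[0,0.01,0.4],"rotation":[0,0,0],"claw":-0.5},{"travel":[0,0.01,0.5],"rotation":[0,0,0],"claw":-0.5},{"travel":[0,0.01,0.55],"rotation":[0,0,0],"claw":-0.5},{"travel":[0,0.01,0.55],"rotation":[0,0,0],"claw":-0.5},{"travel":[0,0.01,0.55],"rotation":[0,0,0],"claw":-0.5}]';  python3 d.py 463 -279 28 -162
```

```text
clock: 3.7
eef_pos: [464.1, -278.7, 30.5]
eef_rot: [[-0.951, -0.308, 0.002], [-0.308, 0.951, -0.001], [-0.002, -0.001, -1.0]]
force: [0.8, -0.4, 0.5]
gripper_width: 65.6
at [ 464.1 -278.7   30.5] yaw -162.0 travel [0.012 0.001 0.025] rot [-0.0004  0.0005 -0.0003] t 3.7 F [ 0.8 -0.4  0.5] w 65.6
```

```bash
python3 -m pendant '[{"travel":[0,0,0.01],"rotation":[0,0,0],"claw":0.3},{"travel":[0,0,0.01],"rotation":[0,0,0],"claw":0.5},{"travel":[0,0,0.01],"rotation":[0,0,0],"claw":1},{"travel":[0,0,0.01],"rotation":[0,0,0],"claw":1},{"travel":[0,0,0.01],"rotation":[0,0,0],"claw":1},{"travel":[0,0,0.01],"rotation":[0,0,0],"claw":1},{"travel":[0,0,0.01],"rotation":[0,0,0],"claw":1},{"travel":[0,0,0.01],"rotation":[0,0,0],"claw":1}]' 45; python3 d.py 508 -157 130 -121
```

```text
clock: 4.37
eef_pos: [463.3, -277.9, 28.3]
eef_rot: [[-0.951, -0.308, -0.0], [-0.308, 0.951, 0.0], [0.0, 0.0, -1.0]]
force: [-1.1, 0.9, 0.1]
gripper_width: 19.9
at [ 463.3 -277.9   28.3] yaw -162.0 travel [-0.798  1.013 -1.017] rot [ 1.00e-04 -0.00e+00 -2.28e-01] t 4.37 F [-1.1  0.9  0.1] w 19.9
```

```bash
python3 -m pendant '[{"travel":[0,0,-0.15],"rotation":[0,0,0],"claw":1},{"travel":[0,0,-0.4],"rotation":[0,0,0],"claw":1},{"travel":[0,0.1,-0.7],"rotation":[0,0,-0.03],"claw":1},{"travel":[-0.1,0.3,-1],"rotation":[0,0,-0.065],"claw":1},{"travel":[-0.25,0.5,-1],"rotation":[0,0,-0.1],"claw":1},{"travel":[-0.4,0.7,-1],"rotation":[0,0,-0.135],"claw":1},{"travel":[-0.5,0.8,-1],"rotation":[0,0,-0.17],"claw":1},{"travel":[-0.6,0.9,-1],"rotation":[0,0,-0.205],"claw":1},{"travel":[-0.7,1,-1],"rotation":[0,0,-0.228],"claw":1},{"travel":[-0.7,1,-1],"rotation":[0,0,-0.228],"claw":1}]'; python3 d.py 508 -157 130 -121
python3 - <<'E'
from h import *
s=snapshot("side");cv2.imwrite("pics/s3.png",s["image"]);t=snapshot("top");cv2.imwrite("pics/t3.png",t["image"])
st=sense();p=st["eef_pos"];R=st["eef_rot"]
tip=p-R[:,0]*100+R[:,2]*17.5; print(tip,pix(s,tip),pix(t,tip))
w=snapshot("wrist");cv2.imwrite("pics/w3.png",w["image"]);print(pix(w,tip))
E
```

```text
clock: 5.2
eef_pos: [500.0, -159.7, 128.3]
eef_rot: [[-0.511, -0.859, 0.001], [-0.859, 0.511, 0.0], [-0.0, -0.0, -1.0]]
force: [0.5, -0.4, -0.5]
gripper_width: 17.9
at [ 500.  -159.7  128.3] yaw -120.7 travel [-0.064 -0.055 -0.017] rot [-0.0002  0.0001  0.0014] t 5.2 F [ 0.5 -0.4 -0.5] w 17.9
[550.3389844  -75.25516636 110.53762284] [341.11998217 219.32194456] [366.57032516 240.5572662 ]
[314.37377881 457.8648285 ]
```

View pics/s3.png

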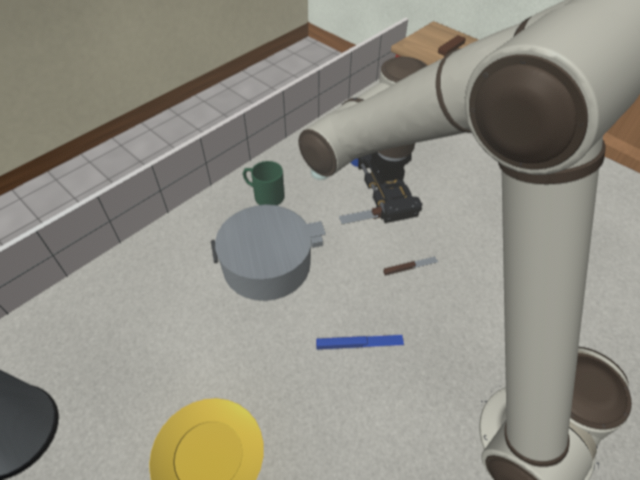

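View pics/t3.png

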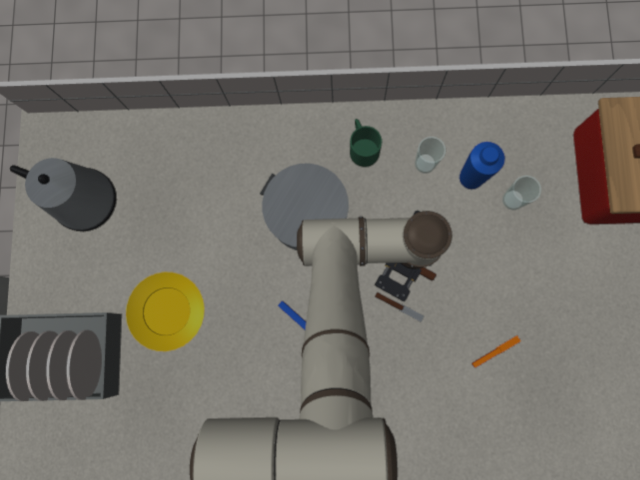

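View pics/w3.png

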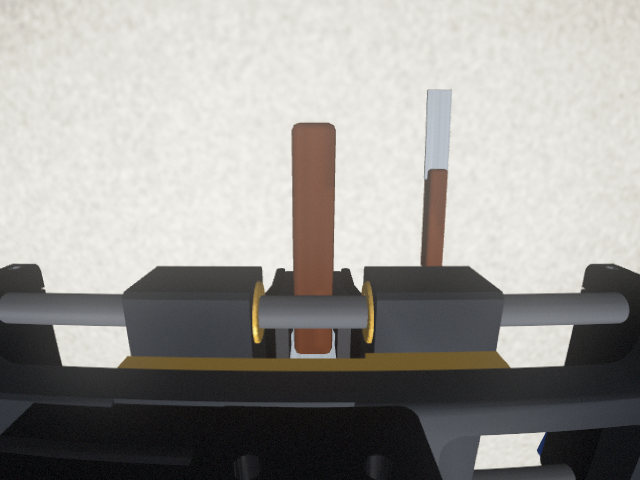

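```bash
python3 d.py 509.5 -151 98.5 -121; python3 -m pendant '[{"travel":[-0.02,0,0.15],"rotation":[0,0,0.001],"claw":1},{"travel":[-0.09,-0.04,0.29],"rotation":[0,0,0.0015],"claw":1},{"travel":[-0.12,-0.04,0.3],"rotation":[0,0,0.0015],"claw":1},{"travel":[-0.12,-0.04,0.3],"rotation":[0,0,0.0015],"claw":1},{"travel":[-0.12,-0.04,0.3],"rotation":[0,0,0.0015],"claw":1}]';python3 d.py 509.5 -151 98.5 -121
python3 - <<'E'
from h import *
s=snapshot("side");x0,y0=220,150
im=cv2.resize(s["image"][y0:y0+130,x0:x0+170],None,fx=4.5,fy=4.5,interpolation=cv2.INTER_CUBIC)
st=sense();p=st["eef_pos"];R=st["eef_rot"]
def dot(P,c):
    q=(pix(s,P)-[x0,y0]+.5)*4.5; cv2.circle(im,tuple(int(v) for v in q),3,c,-1)
tip=p-R[:,0]*100+R[:,2]*17.5; print(tip)
for a in(-12,12): dot(tip+R[:,1]*a+[0,0,1.5],(0,0,255))
u=np.array([.515,.857,0]);v=np.array([-.857,.515,0])
T=np.array([573.5,-44.5,91])
for a in(-20,20): dot(T+a*v,(0,255,0)); dot(T+a*v+31*u,(0,255,255))
for a in(-25,25): dot(T+7*u+a*v-[0,0,16],(255,0,255))
cv2.imwrite("pics/s4.png",im)
E
```

```text
at [ 498.6 -161.3  128.1] yaw -121.1 travel [-0.145 -0.04   0.295] rot [ 0.0003 -0.0001 -0.0003] t 5.35 F [ 0.2 -0.6 -0.5] w 17.3
clock: 5.77
eef_pos: [508.7, -153.5, 98.7]
eef_rot: [[-0.519, -0.855, -0.0], [-0.855, 0.519, -0.0], [0.0, -0.0, -1.0]]
force: [0.4, -0.3, -1.2]
gripper_width: 17.6
at [ 508.7 -153.5   98.7] yaw -121.3 travel [-0.026  0.006  0.002] rot [-0.     -0.0001 -0.0016] t 5.77 F [ 0.4 -0.3 -1.2] w 17.6
[560.74848708 -68.04502286  81.50956381]
```

View pics/s4.png

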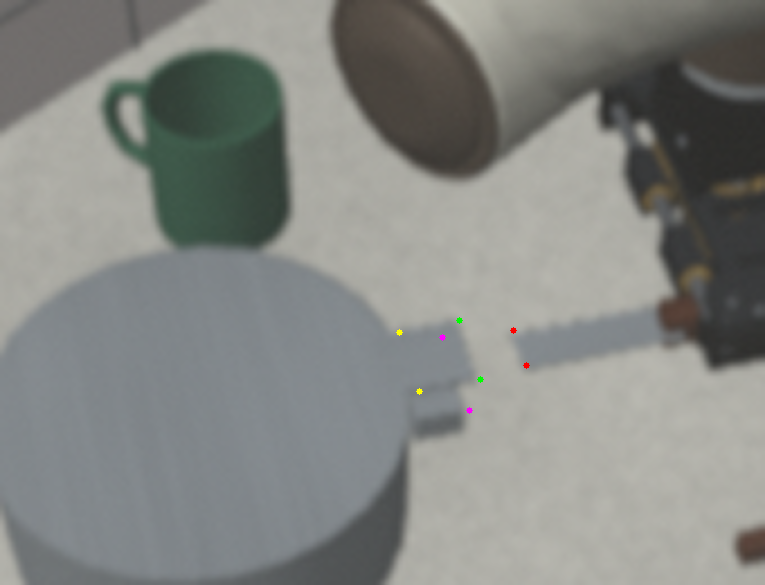

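```bash
python3 -m pendant '[{"travel":[-0.08,0,-0.01],"rotation":[0,0,0],"claw":1},{"travel":[-0.16,0,-0.01],"rotation":[0,0,0],"claw":1},{"travel":[-0.24,0,-0.01],"rotation":[0,0,0],"claw":1},{"travel":[-0.32,0,-0.01],"rotation":[0,0,0],"claw":1},{"travel":[-0.4,0,-0.01],"rotation":[0,0,0],"claw":1},{"travel":[-0.46,0,-0.01],"rotation":[0,0,0],"claw":1},{"travel":[-0.46,0,-0.01],"rotation":[0,0,0],"claw":1}]';python3 d.py 535 -109 98.5 -121
python3 - <<'E'
from h import *
s=snapshot("side");x0,y0=220,150
im=cv2.resize(s["image"][y0:y0+130,x0:x0+170],None,fx=4.5,fy=4.5,interpolation=cv2.INTER_CUBIC)
cv2.imwrite("pics/s5.png",im)
E
```

```text
clock: 6.4
eef_pos: [533.5, -112.6, 99.4]
eef_rot: [[-0.518, -0.856, 0.001], [-0.856, 0.518, -0.0], [-0.0, -0.001, -1.0]]
force: [0.5, -0.3, -0.7]
gripper_width: 17.7
at [ 533.5 -112.6   99.4] yaw -121.2 travel [-0.038  0.005  0.009] rot [-0.0002  0.0001 -0.0009] t 6.4 F [ 0.5 -0.3 -0.7] w 17.7
```

View pics/s5.png

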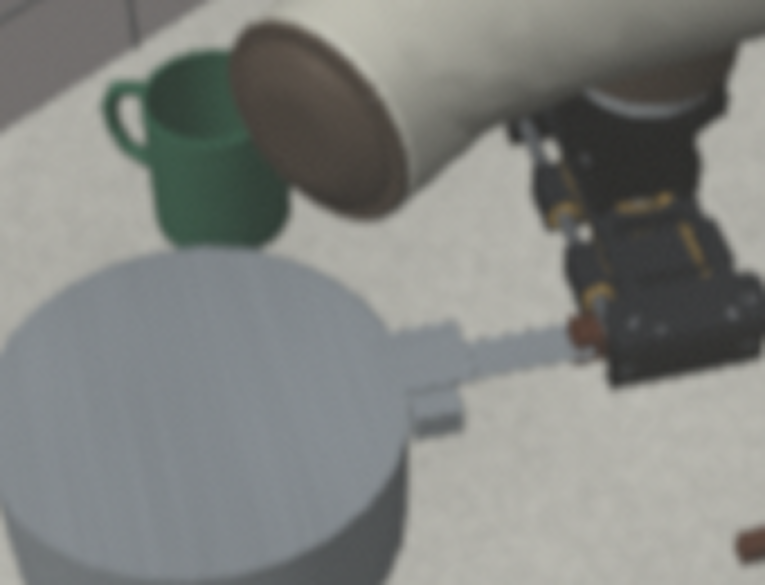

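```bash
python3 -m pendant '[{"travel":[0,0,-0.05],"rotation":[0,0,0],"claw":1},{"travel":[0,0,-0.1],"rotation":[0,0,0],"claw":1},{"travel":[-0.01,0,-0.15],"rotation":[0,0,0],"claw":1},{"travel":[-0.01,0,-0.2],"rotation":[0,0,0],"claw":1},{"travel":[-0.02,0,-0.25],"rotation":[0,0,0],"claw":1},{"travel":[-0.025,0,-0.3],"rotation":[0,0,0],"claw":1},{"travel":[-0.03,0,-0.35],"rotation":[0,0,0],"claw":1},{"travel":[-0.035,0,-0.4],"rotation":[0,0,0],"claw":1},{"travel":[-0.04,0,-0.43],"rotation":[0,0,0],"claw":1}]';python3 d.py 535 -109 98.5 -121
python3 - <<'E'
from h import *
s=snapshot("side");x0,y0=220,130
im=cv2.resize(s["image"][y0:y0+130,x0:x0+170],None,fx=4.5,fy=4.5,interpolation=cv2.INTER_CUBIC)
cv2.imwrite("pics/s6.png",im)
E
```

```text
clock: 7.2
eef_pos: [534.9, -110.3, 143.2]
eef_rot: [[-0.519, -0.855, 0.001], [-0.855, 0.519, 0.0], [-0.001, -0.001, -1.0]]
force: [0.3, 0.5, -1.3]
gripper_width: 17.8
at [ 534.9 -110.3  143.2] yaw -121.3 travel [-0.011  0.006  0.447] rot [-0.0003  0.0002 -0.0014] t 7.2 F [ 0.3  0.5 -1.3] w 17.8
```

View pics/s6.png

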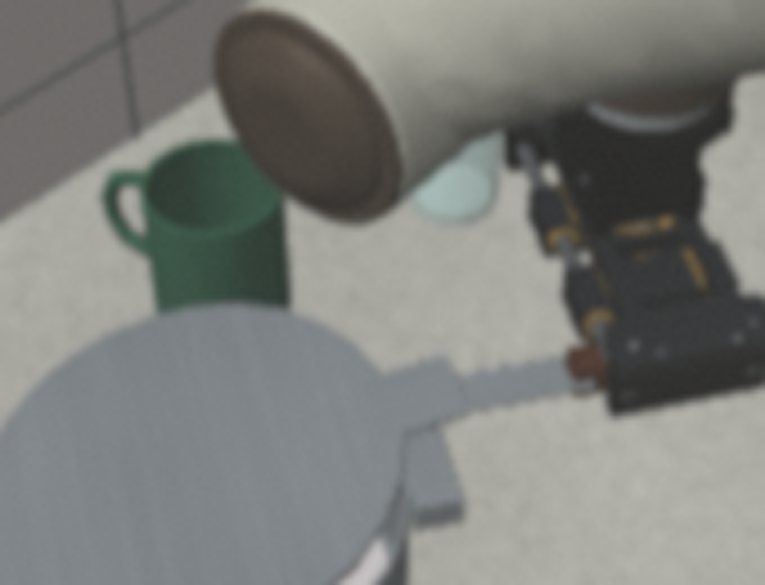

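Run:
```python
from h import *
s=snapshot("side");t=snapshot("top");cv2.imwrite("pics/t7.png",t["image"])
print(tri(s,(319,153),t,(303,242)))   # at TCP (500,-160,128)
```

```text
(array([499.6108889 ,  52.61066642, 408.40300384]), np.float64(3.130776210514073))
```

View pics/t7.png

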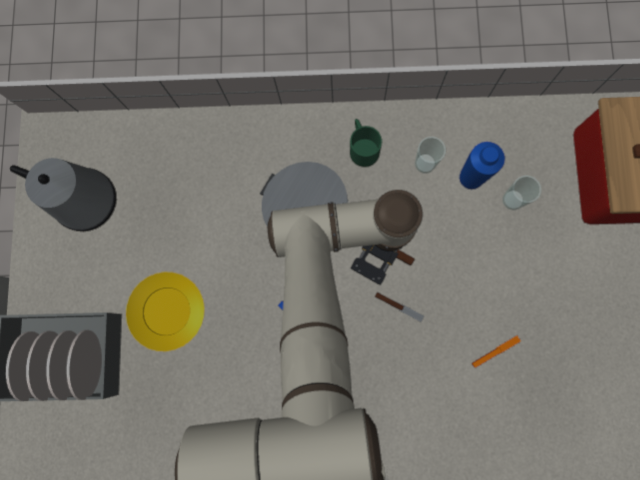

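```bash
python3 -m pendant '[{"travel":[-0.02,0,-0.11],"rotation":[0,0,0],"claw":1},{"travel":[-0.05,0,-0.22],"rotation":[0,0,0],"claw":1},{"travel":[-0.08,0,-0.34],"rotation":[0,0,0],"claw":1},{"travel":[-0.12,0,-0.45],"rotation":[0,0,0],"claw":1},{"travel":[-0.17,0,-0.56],"rotation":[0,0,0],"claw":1},{"travel":[-0.22,0,-0.66],"rotation":[0,0,0],"claw":1},{"travel":[-0.28,0,-0.76],"rotation":[0,0,0],"claw":1},{"travel":[-0.32,0,-0.83],"rotation":[0,0,0],"claw":1},{"travel":[-0.37,0,-0.9],"rotation":[0,0,0],"claw":1},{"travel":[-0.41,0,-0.96],"rotation":[0,0,0],"claw":1}]';python3 d.py 535 -109 98.5 -121
python3 - <<'E'
from h import *
s=snapshot("side");x0,y0=200,70
im=cv2.resize(s["image"][y0:y0+190,x0:x0+240],None,fx=3,fy=3,interpolation=cv2.INTER_CUBIC)
cv2.imwrite("pics/s8.png",im)
E
```

```text
clock: 8.18
eef_pos: [556.2, -74.8, 238.9]
eef_rot: [[-0.519, -0.855, 0.0], [-0.855, 0.519, 0.0], [-0.0, -0.0, -1.0]]
force: [0.1, -0.6, -1.6]
gripper_width: 17.4
at [556.2 -74.8 238.9] yaw -121.3 travel [0.403 0.005 1.404] rot [-0.0001  0.0001 -0.0015] t 8.18 F [ 0.1 -0.6 -1.6] w 17.4
```

View pics/s8.png

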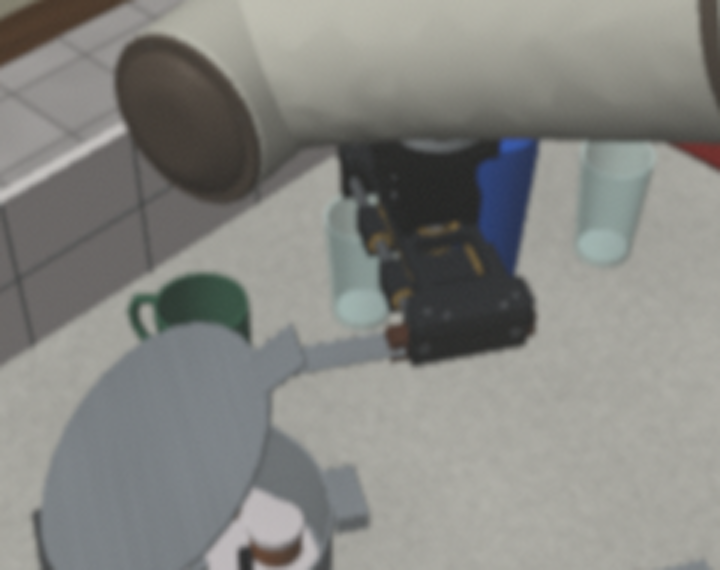

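```bash
python3 -m pendant '[{"travel":[-0.07,0,-0.09],"rotation":[0,0,0],"claw":1},{"travel":[-0.15,0,-0.18],"rotation":[0,0,0],"claw":1},{"travel":[-0.23,0,-0.26],"rotation":[0,0,0],"claw":1},{"travel":[-0.32,0,-0.34],"rotation":[0,0,0],"claw":1},{"travel":[-0.41,0,-0.42],"rotation":[0,0,0],"claw":1},{"travel":[-0.51,0,-0.49],"rotation":[0,0,0],"claw":1},{"travel":[-0.6,0,-0.55],"rotation":[0,0,0],"claw":1},{"travel":[-0.7,0,-0.61],"rotation":[0,0,0],"claw":1},{"travel":[-0.81,0,-0.66],"rotation":[0,0,0],"claw":1},{"travel":[-0.92,0,-0.71],"rotation":[0,0,0],"claw":1}]';python3 d.py 535 -109 98.5 -121
python3 - <<'E'
from h import *
s=snapshot("side");x0,y0=200,20
im=cv2.resize(s["image"][y0:y0+190,x0:x0+240],None,fx=3,fy=3,interpolation=cv2.INTER_CUBIC)
cv2.imwrite("pics/s9.png",im)
E
```

```text
clock: 9.07
eef_pos: [604.3, 4.3, 310.0]
eef_rot: [[-0.519, -0.855, 0.0], [-0.855, 0.519, -0.0], [-0.0, -0.0, -1.0]]
force: [-0.0, -0.7, -0.5]
gripper_width: 17.7
at [604.3   4.3 310. ] yaw -121.3 travel [1.328 0.005 2.114] rot [-0.0001  0.0001 -0.0015] t 9.07 F [-0.  -0.7 -0.5] w 17.7
```

View pics/s9.png

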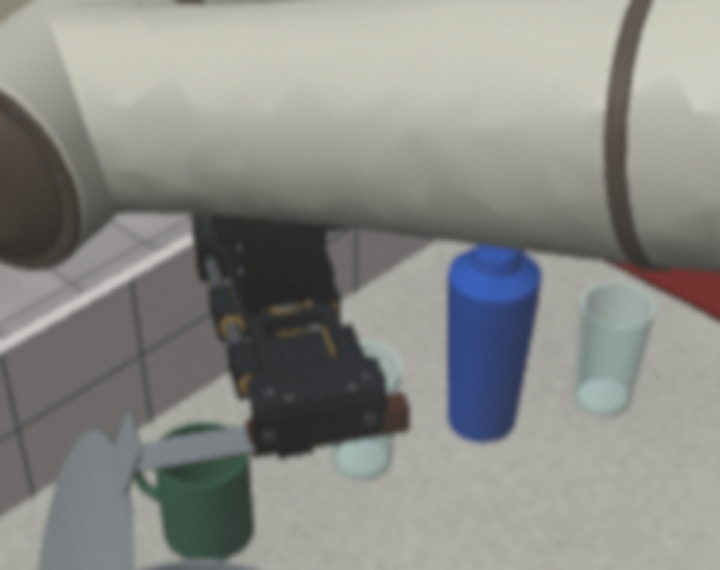

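```bash
python3 -m pendant '[{"travel":[-0.11,0,-0.04],"rotation":[0,0,0],"claw":1},{"travel":[-0.22,0,-0.08],"rotation":[0,0,0],"claw":1},{"travel":[-0.33,0,-0.11],"rotation":[0,0,0],"claw":1},{"travel":[-0.44,0,-0.13],"rotation":[0,0,0],"claw":1},{"travel":[-0.55,0,-0.15],"rotation":[0,0,0],"claw":1},{"travel":[-0.65,0,-0.16],"rotation":[0,0,0],"claw":1},{"travel":[-0.75,0,-0.16],"rotation":[0,0,0],"claw":1},{"travel":[-0.85,0,-0.16],"rotation":[0,0,0],"claw":1},{"travel":[-0.95,0,-0.16],"rotation":[0,0,0],"claw":1},{"travel":[-1,0,-0.16],"rotation":[0,0,0],"claw":1}]';python3 -m pendant '[{"travel":[-0.1,0,0.01],"rotation":[0,0,0],"claw":1},{"travel":[-0.2,0,0.03],"rotation":[0,0,0],"claw":1},{"travel":[-0.3,0,0.05],"rotation":[0,0,0],"claw":1},{"travel":[-0.4,0,0.07],"rotation":[0,0,0],"claw":1},{"travel":[-0.5,0,0.1],"rotation":[0,0,0],"claw":1},{"travel":[-0.58,0,0.12],"rotation":[0,0,0],"claw":1},{"travel":[-0.58,0,0.12],"rotation":[0,0,0],"claw":1}]'
python3 - <<'E'
from h import *
s=snapshot("side");cv2.imwrite("pics/s10.png",s["image"])
s=snapshot("top");cv2.imwrite("pics/t10.png",s["image"])
E
```

```text
clock: 9.95
eef_pos: [656.2, 90.1, 324.8]
eef_rot: [[-0.518, -0.855, -0.0], [-0.855, 0.518, 0.0], [0.0, 0.0, -1.0]]
force: [0.9, -0.6, -0.8]
gripper_width: 17.6
clock: 10.53
eef_pos: [686.1, 140.0, 311.7]
eef_rot: [[-0.518, -0.855, -0.002], [-0.855, 0.518, -0.0], [0.001, 0.001, -1.0]]
force: [-0.3, -0.4, -1.4]
gripper_width: 17.2
```

View pics/s10.png

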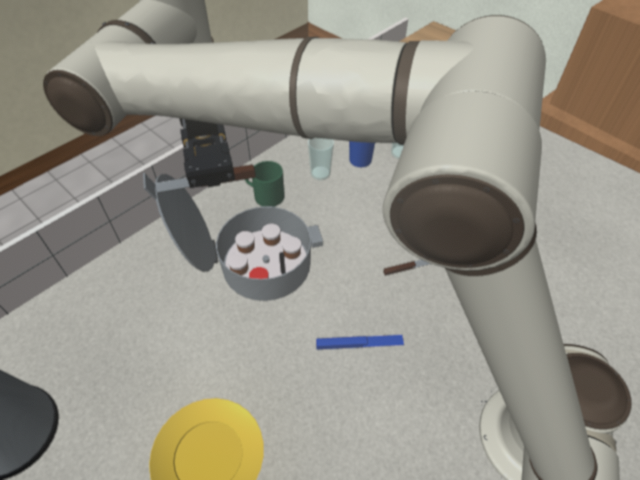

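View pics/t10.png

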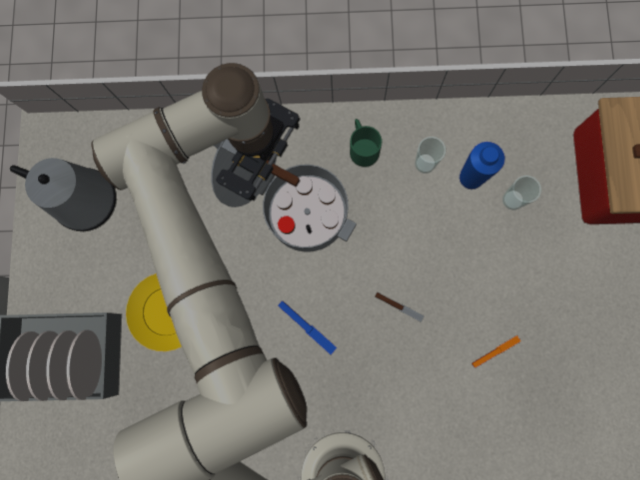

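The lid is past upright, seen edge-on at about (185,225) in the side image. I'll withdraw and lay the spreader on clear counter near (508,-208).

```bash
python3 -m pendant '[{"travel":[0.25,0,0],"rotation":[0,0,0],"claw":1},{"travel":[0.5,0,0],"rotation":[0,0,0],"claw":1},{"travel":[0.75,0,0],"rotation":[0,0,0],"claw":1},{"travel":[1,0,0],"rotation":[0,0,0],"claw":1}]'
python3 -m pendant '[{"travel":[0.25,-0.05,0.1],"rotation":[0,0,0],"claw":1},{"travel":[0.5,-0.1,0.2],"rotation":[0,0,0],"claw":1},{"travel":[0.75,-0.1,0.3],"rotation":[0,0,0],"claw":1},{"travel":[1,-0.1,0.4],"rotation":[0,0,0],"claw":1}]'
python3 -m pendant '[{"travel":[0.25,-0.05,0.1],"rotation":[0,0,0],"claw":1},{"travel":[0.5,-0.1,0.2],"rotation":[0,0,0],"claw":1},{"travel":[0.75,-0.1,0.35],"rotation":[0,0,0],"claw":1},{"travel":[1,-0.1,0.5],"rotation":[0,0,0],"claw":1}]'
python3 -m pendant '[{"travel":[0.25,-0.05,0.1],"rotation":[0,0,0],"claw":1},{"travel":[0.5,-0.1,0.3],"rotation":[0,0,0],"claw":1},{"travel":[0.75,-0.1,0.6],"rotation":[0,0,0],"claw":1},{"travel":[0.9,-0.1,0.9],"rotation":[0,0,0],"claw":1},{"travel":[0.9,-0.1,1],"rotation":[0,0,0],"claw":1},{"travel":[0.9,-0.1,1],"rotation":[0,0,0],"claw":1}]'
python3 d.py 508 -208 28.5 -121
```

```text
clock: 10.97
eef_pos: [632.9, 51.7, 313.8]
eef_rot: [[-0.519, -0.855, 0.001], [-0.855, 0.519, -0.0], [-0.0, -0.001, -1.0]]
force: [1.2, 0.2, -0.1]
gripper_width: 17.7
clock: 11.3
eef_pos: [589.5, -39.3, 273.7]
eef_rot: [[-0.52, -0.854, 0.001], [-0.854, 0.52, 0.0], [-0.001, -0.001, -1.0]]
force: [-0.2, -0.0, -1.5]
gripper_width: 17.7
clock: 11.63
eef_pos: [546.4, -129.9, 223.9]
eef_rot: [[-0.519, -0.854, 0.002], [-0.854, 0.519, -0.0], [-0.001, -0.002, -1.0]]
force: [0.7, -0.8, -1.1]
gripper_width: 17.7
clock: 12.13
eef_pos: [506.6, -211.1, 121.1]
eef_rot: [[-0.521, -0.854, -0.005], [-0.854, 0.521, 0.001], [0.002, 0.005, -1.0]]
force: [0.3, -0.3, -1.0]
gripper_width: 17.6
at [ 506.6 -211.1  121.1] yaw -121.4 travel [-0.036 -0.     0.926] rot [ 0.0016 -0.0007 -0.0022] t 12.13 F [ 0.3 -0.3 -1. ] w 17.6
```

```bash
python3 -m pendant '[{"travel":[0,0,0.3],"rotation":[0,0,0],"claw":1},{"travel":[0,0,0.55],"rotation":[0,0,0],"claw":1},{"travel":[0,0,0.7],"rotation":[0,0,0],"claw":1},{"travel":[0,0,0.8],"rotation":[0,0,0],"claw":1},{"travel":[0,0,0.85],"rotation":[0,0,0],"claw":1},{"travel":[0,0,0.88],"rotation":[0,0,0],"claw":1},{"travel":[0,0,0.88],"rotation":[0,0,0],"claw":1}]'
python3 - <<'E'
from h import *
for n in("side","wrist"):
    s=snapshot(n);im=s["image"]
    if n=="side": im=cv2.resize(im[130:290,280:480],None,fx=3.5,fy=3.5,interpolation=cv2.INTER_CUBIC)
    cv2.imwrite(f"pics/{n}11.png",im)
E
python3 d.py 508 -208 28.5 -121
```

```text
clock: 12.72
eef_pos: [509.9, -210.4, 36.1]
eef_rot: [[-0.518, -0.855, 0.002], [-0.855, 0.518, -0.0], [-0.001, -0.002, -1.0]]
force: [-1.2, 0.0, -1.2]
gripper_width: 17.7
at [ 509.9 -210.5   36.5] yaw -121.2 travel [-0.012  0.03   0.08 ] rot [-0.0007  0.0003 -0.0013] t 12.82 F [ 0.5 -0.4  0.7] w 17.4
```

View pics/side11.png

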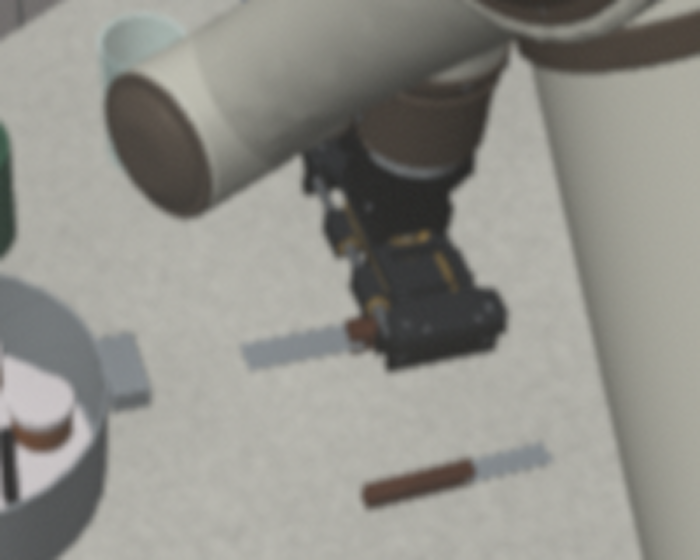

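Spreader is clear and level above the counter. I'll lower it slowly to contact.

```bash
python3 -m pendant '[{"travel":[0,0,0.03],"rotation":[0,0,0],"claw":1},{"travel":[0,0,0.05],"rotation":[0,0,0],"claw":1},{"travel":[0,0,0.06],"rotation":[0,0,0],"claw":1},{"travel":[0,0,0.07],"rotation":[0,0,0],"claw":1},{"travel":[0,0,0.07],"rotation":[0,0,0],"claw":1}]';python3 -m pendant '[{"travel":[0,0,0.01],"rotation":[0,0,0],"claw":1},{"travel":[0,0,0.015],"rotation":[0,0,0],"claw":1},{"travel":[0,0,0.015],"rotation":[0,0,0],"claw":1}]'
```

```text
clock: 13.23
eef_pos: [509.0, -210.5, 29.6]
eef_rot: [[-0.518, -0.855, 0.0], [-0.855, 0.518, -0.0], [0.0, -0.0, -1.0]]
force: [-1.6, 2.1, 7.2]
gripper_width: 17.6
clock: 13.48
eef_pos: [509.0, -210.5, 29.6]
eef_rot: [[-0.518, -0.855, 0.0], [-0.855, 0.518, -0.001], [0.0, -0.001, -1.0]]
force: [-4.2, 3.9, 16.5]
gripper_width: 17.5
```

Contact confirmed at +16 N. Now I'll open partly and lift.

```bash
python3 -m pendant '[{"travel":[0,0,-0.012],"rotation":[0,0,0],"claw":1},{"travel":[0,0,-0.012],"rotation":[0,0,0],"claw":0.3},{"travel":[0,0,-0.012],"rotation":[0,0,0],"claw":0.2},{"travel":[0,0,-0.012],"rotation":[0,0,0],"claw":0.2},{"travel":[0,0,-0.012],"rotation":[0,0,0],"claw":0.2},{"travel":[0,0,-0.1],"rotation":[0,0,0],"claw":0.2},{"travel":[0,0,-0.35],"rotation":[0,0,0],"claw":0.2},{"travel":[0,0,-0.7],"rotation":[0,0,0],"claw":0.2},{"travel":[0,0,-1],"rotation":[0,0,0],"claw":0.2},{"travel":[0,0,-1],"rotation":[0,0,0],"claw":0.2}]'
python3 - <<'E'
from h import *
s=snapshot("side");cv2.imwrite("pics/s12.png",s["image"])
t=snapshot("top");cv2.imwrite("pics/t12.png",t["image"])
cv2.imwrite("pics/t12c.png",cv2.resize(t["image"][150:260,230:370],None,fx=5,fy=5,interpolation=cv2.INTER_CUBIC))
cv2.imwrite("pics/s12c.png",cv2.resize(s["image"][180:310,180:340],None,fx=4.5,fy=4.5,interpolation=cv2.INTER_CUBIC))
for S in(s,t):
  for l in ["peg","red_jar","lid","tray"]:
    print(l,[(np.round(d["location"]).tolist(),round(d["p"],2),np.round(pix(S,d["location"])).tolist()) for d in find_in(l,S)])
E
```

```text
clock: 14.32
eef_pos: [513.0, -211.6, 133.8]
eef_rot: [[-0.517, -0.856, 0.013], [-0.856, 0.517, -0.003], [-0.004, -0.013, -1.0]]
force: [1.2, 0.2, 0.7]
gripper_width: 34.7
peg []
red_jar [([654.0, 69.0, 23.0], 0.58, [264.0, 255.0]), ([796.0, -71.0, 58.0], 0.23, [267.0, 184.0])]
lid [([739.0, 240.0, 176.0], 0.55, [166.0, 233.0])]
tray [([662.0, 66.0, 28.0], 0.76, [263.0, 251.0]), ([737.0, 241.0, 178.0], 0.23, [165.0, 233.0])]
peg [([650.0, 82.0, 14.0], 0.86, [302.0, 211.0])]
red_jar [([655.0, 77.0, 8.0], 0.66, [304.0, 209.0]), ([479.0, -262.0, 16.0], 0.33, [441.0, 273.0])]
lid [([741.0, 234.0, 175.0], 0.79, [231.0, 158.0])]
tray [([654.0, 82.0, 12.0], 0.96, [302.0, 209.0])]
```

View pics/s12.png

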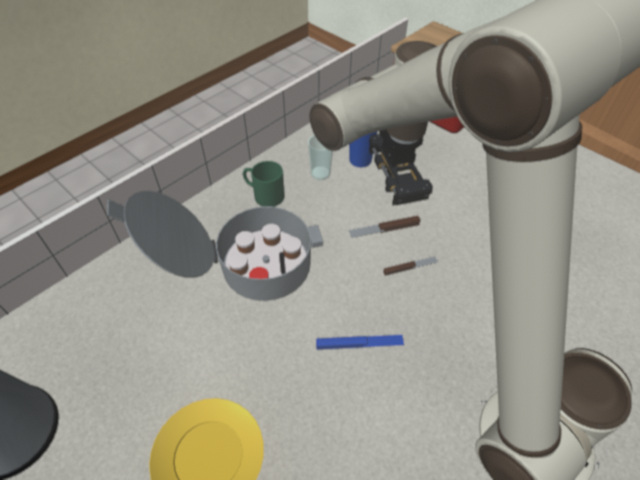

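View pics/t12c.png

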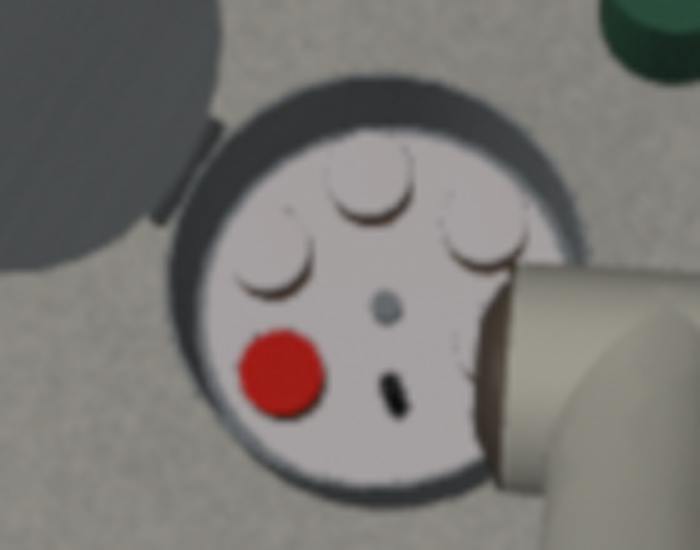

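View pics/s12c.png

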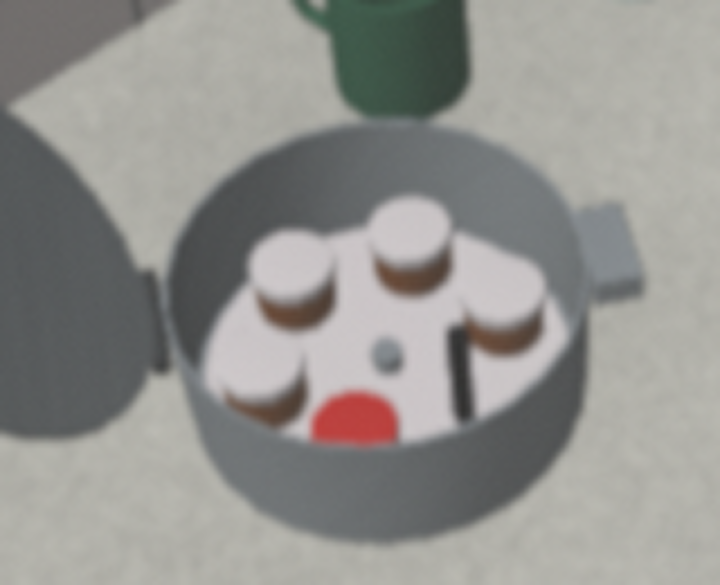

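```bash
python3 - <<'E'
from h import *
s=snapshot("side");t=snapshot("top")
print("spr",[np.round(d["location"]) for d in find_in("knife_grip",s)])
def T(x,y,z): return onz(t,230+x/5,150+y/5,z)
def S(x,y,z): return onz(s,180+x/4.5,180+y/4.5,z)
red=T(282,373,46);print("red top",red,"side",S(355,420,46))
pt=T(388,381,80);ps=S(459,331,80);print("peg",pt,ps,tri(s,(180+459/4.5,180+331/4.5),t,(230+388/5,150+381/5)))
hub=T(386,308,20);print("hub",hub,S(387,355,20))
# rim circle top z=85
rim=np.array([T(*q,85)[:2] for q in [(377,74),(170,275),(588,275)]])
from scipy.optimize import least_squares
pts=np.array([S(*q,85)[:2] for q in [(165,300),(390,118),(588,280),(500,135),(260,150),(385,447),(230,405),(540,390)]])
print("rim side",least_squares(lambda p:np.hypot(*(pts-p[:2]).T)-p[2],[644,70,105]).x)
print("rim top",least_squares(lambda p:np.hypot(*(rim-p[:2]).T)-p[2],[644,70,105]).x)
cv2.imwrite("pics/lid13.png",cv2.resize(s["image"][170:300,90:250],None,fx=4,fy=4))
E
python3 d.py 625 35 180 -121
```

```text
spr [array([ 401., -145.,    4.]), array([ 508., -202.,   11.]), array([796., -71.,  58.]), array([354.,  83.,  12.])]
red top [607.54832    120.24148661  46.        ] side [610.16462301 122.59714142  46.        ]
peg [595.10043302  65.15230183  80.        ] [593.0903892   66.70067884  80.        ] (array([595.48857577,  65.15866502,  76.57489618]), np.float64(0.7054932829360943))
hub [645.09930876  69.215544    20.        ] [644.64871026  73.10253069  20.        ]
rim side [644.42406015  70.36165073 104.76014254]
rim top [646.64030675  68.47389979 102.08511   ]
at [ 508.8 -210.5  126.5] yaw -121.3 travel [-2.702  0.281 -0.536] rot [ 0.0002 -0.0001 -0.0015] t 14.97 F [ 0.2 -0.1  0.3] w 34.9
```

```bash
python3 - <<'E'
from h import *
t=snapshot("top");s=snapshot("side")
T=lambda x,y,z:onz(t,250+x/5,150+y/5,z)[:2]
ax=np.array([645,70.5])
h=T(88,172,85);g=T(518,412,91);d=h-g;print("hinge",h,"tongue",g,np.degrees(np.arctan2(d[1],d[0])))
a,b=T(541,376,91),T(495,447,91);print("edge angle",np.degrees(np.arctan2(*(a-b)[::-1])),np.linalg.norm(a-b))
S=lambda x,y,z:onz(s,180+x/4.5,180+y/4.5,z)[:2]
a,b=S(622,205,75),S(642,276,75);m=(a+b)/2;print("ledge",a,b,np.linalg.norm(a-b),np.hypot(*(ax-m)),np.degrees(np.arctan2(*(ax-m)[::-1])),"edge",np.degrees(np.arctan2(*(b-a)[::-1])))
for q in(g,h):print(np.degrees(np.arctan2(*(ax-q)[::-1])))
E
python3 d.py 594.5 66 150 -121
```

```text
hinge [701.77711526 161.34868555] tongue [574.40277658 -45.81569788] 58.41485750935405
edge angle -34.29717110656095 41.151312451095144
ledge [595.60043921 -49.32716285] [556.09754994 -22.52459281] 47.73736504598056 126.91859211271932 56.985903604438114 edge 145.84324716423654
58.744554907644954
-122.00388058713015
at [ 508.9 -210.5  126.7] yaw -121.3 travel [-2.808  0.703 -0.233] rot [ 0.0001 -0.     -0.0015] t 15.07 F [-0.3  0.   0.4] w 34.8
```

View pics/lid13.png

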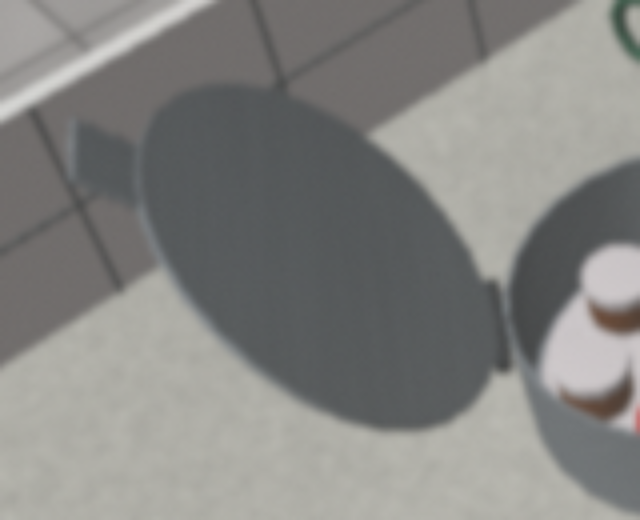

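The lid rests open past upright and the spreader lies flat. The front direction comes out at about 58°, so the tray has to turn about 113° counter-clockwise. I'll move to above the peg.

```bash
python3 -m pendant '[{"travel":[-0.2,0.05,-0.15],"rotation":[0,0,0],"claw":0.2},{"travel":[-0.5,0.1,-0.3],"rotation":[0,0,0],"claw":0.2},{"travel":[-0.8,0.2,-0.4],"rotation":[0,0,0],"claw":0.2},{"travel":[-1,0.25,-0.4],"rotation":[0,0,0],"claw":0.2}]'
python3 -m pendant '[{"travel":[-0.33,0.1,0],"rotation":[0,0,0],"claw":0.2},{"travel":[-0.66,0.2,0],"rotation":[0,0,0],"claw":0.2},{"travel":[-1,0.25,0],"rotation":[0,0,0],"claw":0.2}]'
python3 -m pendant '[{"travel":[-0.33,0.1,0],"rotation":[0,0,0],"claw":0.2},{"travel":[-0.6,0.15,0],"rotation":[0,0,0],"claw":0.2},{"travel":[-0.8,0.2,0],"rotation":[0,0,0],"claw":0.2},{"travel":[-0.8,0.2,0],"rotation":[0,0,0],"claw":0.2},{"travel":[-0.8,0.2,0],"rotation":[0,0,0],"claw":0.2}]'
python3 d.py 594.5 66 78 -121
python3 - <<'E'
from h import *
s=snapshot("wrist");cv2.imwrite("pics/w14.png",s["image"])
s=snapshot("side");cv2.imwrite("pics/s14.png",cv2.resize(s["image"][180:310,180:340],None,fx=4.5,fy=4.5))
E
```

```text
clock: 15.4
eef_pos: [541.3, -110.4, 169.5]
eef_rot: [[-0.518, -0.855, 0.005], [-0.855, 0.518, -0.0], [-0.003, -0.005, -1.0]]
force: [-0.1, -0.7, -0.5]
gripper_width: 34.6
clock: 15.65
eef_pos: [569.5, -12.1, 167.2]
eef_rot: [[-0.519, -0.855, -0.0], [-0.855, 0.519, 0.0], [-0.0, 0.0, -1.0]]
force: [1.2, 0.3, 0.2]
gripper_width: 34.8
clock: 16.07
eef_pos: [594.4, 66.1, 166.5]
eef_rot: [[-0.517, -0.856, -0.001], [-0.856, 0.517, -0.0], [0.0, 0.0, -1.0]]
force: [-1.1, -0.8, 0.2]
gripper_width: 34.6
at [594.4  66.1 166.5] yaw -121.2 travel [ 0.    -0.002  0.885] rot [ 0.0001 -0.0001 -0.0009] t 16.07 F [-1.1 -0.8  0.2] w 34.6
```

View pics/w14.png

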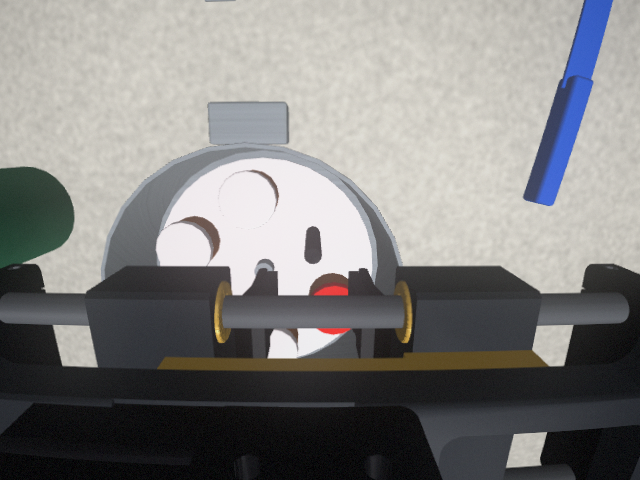

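View pics/s14.png

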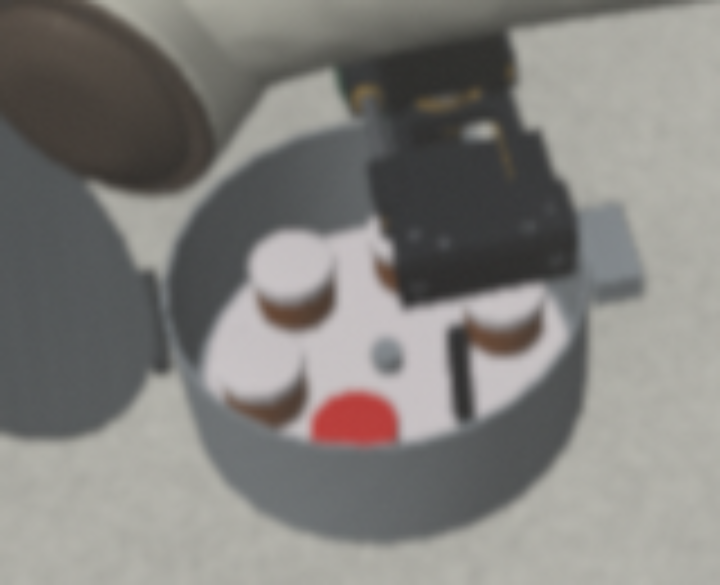

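Run:
```python
from h import *
s=snapshot("wrist")
for v in(232,257): print(onz(s,313,v,80),onz(s,313,v,8))
# ledge top corners
a,b,c,d=[onz(s,*q,75)[:2] for q in[(208,102.5),(286.5,102),(209,143),(287,143)]]
m=(a+b)/2;ax=np.array([645,70.5]);print(a,b,np.linalg.norm(a-b),np.hypot(*(ax-m)),np.degrees(np.arctan2(*(ax-m)[::-1])),"edge",np.degrees(np.arctan2(*(a-b)[::-1])),"side",np.degrees(np.arctan2(*(c-a)[::-1])),np.degrees(np.arctan2(*(d-b)[::-1])))
```

```text
[586.88231185  51.74785008  80.        ] [595.5554571   66.39949728   8.        ]
[595.82381263  66.48385846  80.        ] [607.3615264   85.85644756   8.        ]
[600.38748928 -52.43077685] [558.47756429 -26.77895879] 49.13713038589919 128.14903613621308 59.22619213483741 edge -31.469560231362724 side 56.79080358834885 58.60853612510443
```

```bash
python3 -m pendant '[{"travel":[0,-0.01,0.2],"rotation":[0,0,0],"claw":0.2},{"travel":[0,-0.01,0.4],"rotation":[0,0,0],"claw":0.2},{"travel":[0,-0.01,0.55],"rotation":[0,0,0],"claw":0.2},{"travel":[0,-0.01,0.7],"rotation":[0,0,0],"claw":0.2},{"travel":[0,-0.01,0.8],"rotation":[0,0,0],"claw":0.2},{"travel":[0,-0.01,0.88],"rotation":[0,0,0],"claw":0.2},{"travel":[0,-0.01,0.88],"rotation":[0,0,0],"claw":0.2},{"travel":[0,-0.01,0.88],"rotation":[0,0,0],"claw":0.2}]'
```

```text
clock: 16.88
eef_pos: [595.4, 64.2, 79.0]
eef_rot: [[-0.519, -0.855, 0.0], [-0.855, 0.519, -0.0], [0.0, -0.0, -1.0]]
force: [-0.8, 0.1, 0.4]
gripper_width: 34.7
```

```bash
python3 -m pendant '[{"travel":[0,0,0],"rotation":[0,0,0],"claw":0.5},{"travel":[0,0,0],"rotation":[0,0,0],"claw":0.65},{"travel":[0,0,0],"rotation":[0,0,0],"claw":0.8},{"travel":[0,0,0],"rotation":[0,0,0],"claw":1},{"travel":[0,0,0],"rotation":[0,0,0],"claw":1},{"travel":[0,0,0],"rotation":[0,0,0],"claw":1},{"travel":[0,0,0],"rotation":[0,0,0],"claw":1}]' 15
python3 - <<'E'
from h import *
for n in ("wrist","side"):
    s=snapshot(n);cv2.imwrite(f"pics/{n}15.png",s["image"] if n=="wrist" else cv2.resize(s["image"][180:310,180:340],None,fx=4.5,fy=4.5))
E
python3 d.py 595 66 78 -121
```

```text
clock: 17.47
eef_pos: [594.4, 64.5, 79.2]
eef_rot: [[-0.519, -0.855, -0.002], [-0.855, 0.519, -0.0], [0.001, 0.001, -1.0]]
force: [-4.8, 0.7, 4.7]
gripper_width: 11.5
at [594.4  64.5  79.2] yaw -121.3 travel [-0.016  0.003  0.012] rot [ 0.0004 -0.0004 -0.0014] t 17.57 F [-4.7  0.6  5.3] w 11.4
```

View pics/wrist15.png

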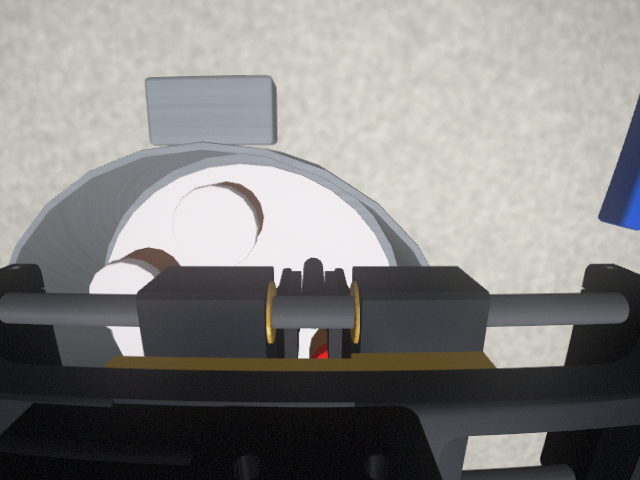

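View pics/side15.png

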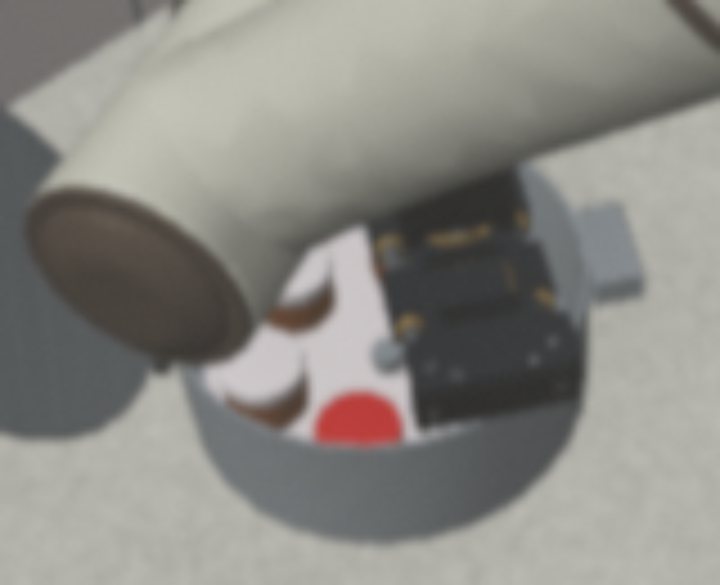

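Run:
```python
import numpy as np
R=np.array([[-.519,-.855],[-.855,.519]]).T
P=lambda f:52*np.array([np.cos(np.radians(f)),np.sin(np.radians(f))])
for a,b,e in((184.8,240,10),(240,298.5,10)):
    print([(np.array([[-.519,-.855],[-.855,.519]])@(P(f)-P(a))/100).round(2).tolist() for f in np.linspace(a,b,e+1)[1:]])
```

```text
[[0.04, -0.03], [0.07, -0.07], [0.11, -0.1], [0.14, -0.15], [0.16, -0.19], [0.18, -0.24], [0.2, -0.28], [0.21, -0.33], [0.21, -0.38], [0.21, -0.43]]
[[-0.0, -0.05], [-0.01, -0.11], [-0.03, -0.16], [-0.05, -0.21], [-0.07, -0.25], [-0.1, -0.3], [-0.13, -0.34], [-0.17, -0.38], [-0.21, -0.41], [-0.26, -0.44]]
```

```bash
python3 -m pendant '[{"travel":[0.04,-0.03,0],"rotation":[0,0,0],"claw":1},{"travel":[0.07,-0.07,0],"rotation":[0,0,0],"claw":1},{"travel":[0.11,-0.1,0],"rotation":[0,0,0],"claw":1},{"travel":[0.14,-0.15,0],"rotation":[0,0,0],"claw":1},{"travel":[0.16,-0.19,0],"rotation":[0,0,0],"claw":1},{"travel":[0.18,-0.24,0],"rotation":[0,0,0],"claw":1},{"travel":[0.2,-0.28,0],"rotation":[0,0,0],"claw":1},{"travel":[0.21,-0.33,0],"rotation":[0,0,0],"claw":1},{"travel":[0.21,-0.38,0],"rotation":[0,0,0],"claw":1},{"travel":[0.21,-0.43,0],"rotation":[0,0,0],"claw":1}]'
python3 d.py 618 26 78 -121
python3 - <<'E'
from h import *
s=snapshot("wrist");cv2.imwrite("pics/w16.png",s["image"])
E
```

```text
clock: 18.4
eef_pos: [619.9, 23.5, 79.1]
eef_rot: [[-0.519, -0.855, -0.003], [-0.855, 0.519, -0.001], [0.003, 0.002, -1.0]]
force: [-5.2, 0.2, 5.4]
gripper_width: 11.5
at [619.9  23.5  79.1] yaw -121.2 travel [-0.011  0.029  0.011] rot [ 0.0006 -0.0008 -0.0013] t 18.4 F [-5.2  0.2  5.4] w 11.5
```

View pics/w16.png

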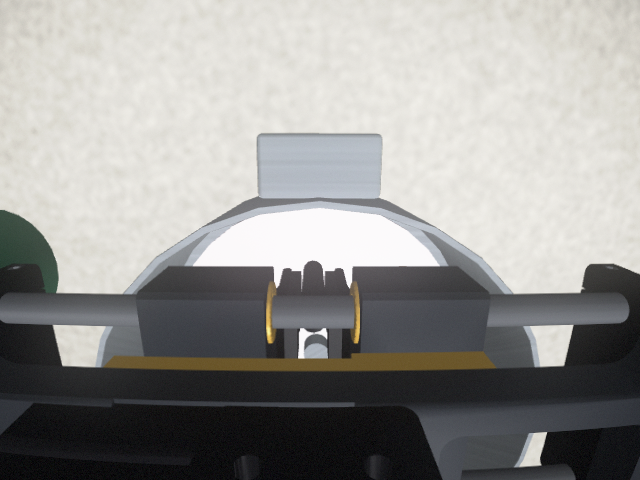

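```bash
python3 -m pendant '[{"travel":[0,-0.05,0],"rotation":[0,0,0],"claw":1},{"travel":[-0.01,-0.11,0],"rotation":[0,0,0],"claw":1},{"travel":[-0.03,-0.16,0],"rotation":[0,0,0],"claw":1},{"travel":[-0.05,-0.21,0],"rotation":[0,0,0],"claw":1},{"travel":[-0.07,-0.25,0],"rotation":[0,0,0],"claw":1},{"travel":[-0.1,-0.3,0],"rotation":[0,0,0],"claw":1},{"travel":[-0.13,-0.34,0],"rotation":[0,0,0],"claw":1},{"travel":[-0.17,-0.38,0],"rotation":[0,0,0],"claw":1},{"travel":[-0.21,-0.41,0],"rotation":[0,0,0],"claw":1},{"travel":[-0.26,-0.44,0],"rotation":[0,0,0],"claw":1}]'
python3 -m pendant '[{"travel":[0,0,0],"rotation":[0,0,0],"claw":1},{"travel":[0,0,0],"rotation":[0,0,0],"claw":1}]'
python3 d.py 670 25 78 -121
python3 - <<'E'
from h import *
s=snapshot("wrist");cv2.imwrite("pics/w17.png",s["image"])
s=snapshot("side");cv2.imwrite("pics/s17.png",cv2.resize(s["image"][180:310,180:340],None,fx=4.5,fy=4.5))
s=snapshot("top");cv2.imwrite("pics/t17.png",cv2.resize(s["image"][150:260,230:370],None,fx=5,fy=5))
E
```

```text
clock: 19.28
eef_pos: [672.4, 23.9, 79.1]
eef_rot: [[-0.519, -0.855, -0.001], [-0.855, 0.519, -0.0], [0.0, 0.0, -1.0]]
force: [-5.2, 0.3, 5.8]
gripper_width: 11.6
clock: 19.45
eef_pos: [673.3, 24.4, 79.0]
eef_rot: [[-0.519, -0.855, 0.002], [-0.855, 0.519, 0.001], [-0.002, -0.002, -1.0]]
force: [-1.8, 1.4, 3.5]
gripper_width: 11.0
at [673.3  24.4  79. ] yaw -121.2 travel [0.012 0.032 0.01 ] rot [-0.0005  0.0006 -0.0013] t 19.45 F [-1.8  1.4  3.5] w 11.0
```

View pics/w17.png

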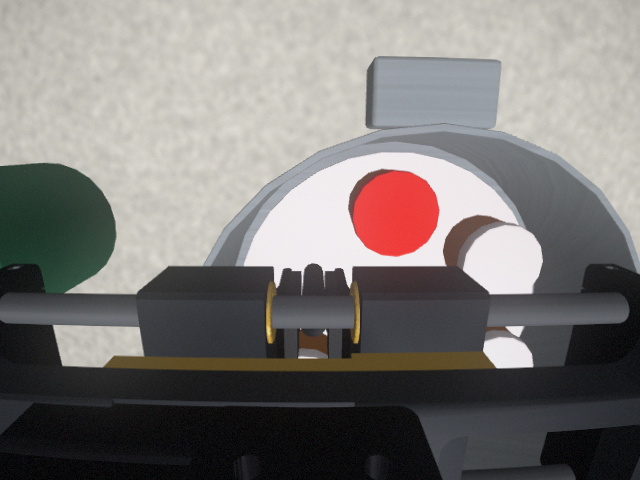

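View pics/s17.png

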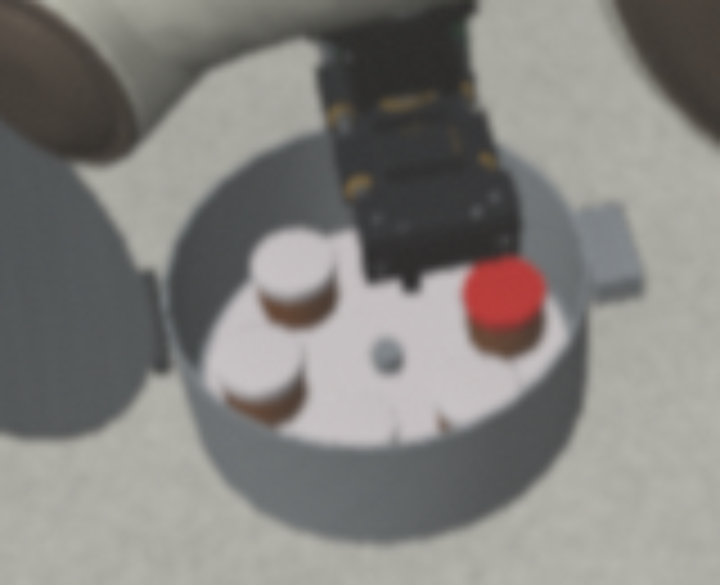

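View pics/t17.png

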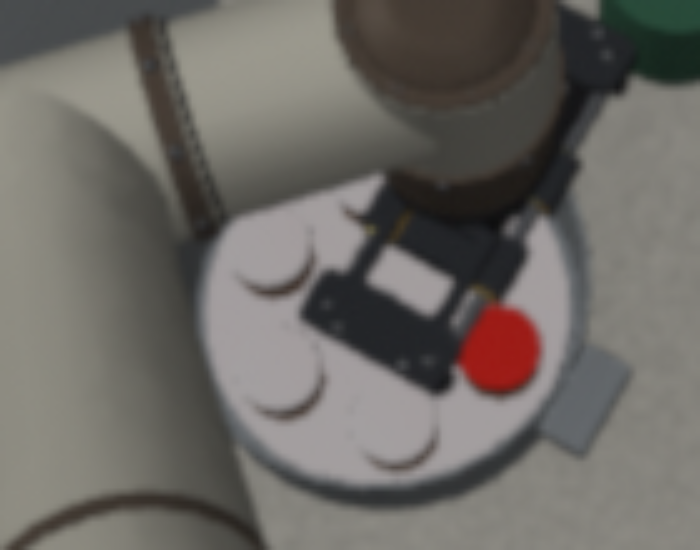

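Run:
```python
from h import *
s=snapshot("wrist");t=snapshot("top");d=snapshot("side")
ax=np.array([645,70.5])
# red blob centroids
for S,n in((s,"wrist"),(t,"top"),(d,"side")):
    im=S["image"].astype(int);m=((im[...,2]>120)&(im[...,1]<70)&(im[...,0]<70)).astype(np.uint8)
    k,l,st,c=cv2.connectedComponentsWithStats(m)
    for i in range(1,k):
        if st[i,4]>40:
            P=onz(S,*c[i],46)[:2];
            if np.hypot(*(P-ax))<110: print(n,c[i].round(1),st[i],P.round(1),"ang",np.degrees(np.arctan2(*(ax-P)[::-1])).round(1),np.hypot(*(ax-P)).round(1))
W=lambda x,y,z=75:onz(s,x,y,z)[:2]
a,b=W(375,57),W(501,60);m=(a+b)/2;print("ledge wrist",a,b,np.linalg.norm(a-b),"mid ang",np.degrees(np.arctan2(*(ax-m)[::-1])),np.hypot(*(ax-m)),"edge",np.degrees(np.arctan2(*(b-a)[::-1])))
T=lambda x,y:onz(t,230+x/5,150+y/5,75)[:2]
a,b=T(632,371),T(583,457);m=(a+b)/2;print("ledge top",a,b,np.linalg.norm(a-b),"mid ang",np.degrees(np.arctan2(*(ax-m)[::-1])),np.hypot(*(ax-m)),"edge",np.degrees(np.arctan2(*(b-a)[::-1])))
```

```text
wrist [399.1 213.5] [ 360  171   79   85 5143] [618.   14.4] ang 64.3 62.3
top [329.7 219.5] [322 211  16  17 196] [617.3  11.8] ang 64.7 65.0
side [291.5 245.3] [284 237  16  17 211] [615.5  18.1] ang 60.6 60.1
ledge wrist [600.86051811 -51.40182237] [559.06118926 -26.2735907 ] 48.77101515422085 mid ang 59.25385248441471 127.2195921390664 edge 148.98725040579848
ledge top [597.463463 -53.670833] [555.67958795 -28.52151678] 48.768640752995275 mid ang 58.48423243910469 130.90516558264991 edge 148.95666578908873
```

```bash
python3 -m pendant '[{"travel":[0.012,0.006,0],"rotation":[0,0,0],"claw":1},{"travel":[0.024,0.012,0],"rotation":[0,0,0],"claw":1},{"travel":[0.036,0.018,0],"rotation":[0,0,0],"claw":1},{"travel":[0.036,0.018,0],"rotation":[0,0,0],"claw":1},{"travel":[0.036,0.018,0],"rotation":[0,0,0],"claw":1},{"travel":[0.036,0.018,0],"rotation":[0,0,0],"claw":1}]' 25
cat > chk.py <<'E'
from h import *
import sys
tag=sys.argv[1]
s=snapshot("wrist");t=snapshot("top");d=snapshot("side")
cv2.imwrite(f"pics/w{tag}.png",s["image"]);cv2.imwrite(f"pics/s{tag}.png",d["image"]);cv2.imwrite(f"pics/t{tag}.png",t["image"])
ax=np.array([645,70.5])
for S,n in((s,"wrist"),(t,"top"),(d,"side")):
    im=S["image"].astype(int);m=((im[...,2]>120)&(im[...,1]<70)&(im[...,0]<70)).astype(np.uint8)
    k,l,st,c=cv2.connectedComponentsWithStats(m)
    for i in range(1,k):
        if st[i,4]>40:
            P=onz(S,*c[i],46)[:2]
            if np.hypot(*(P-ax))<110: print(n,c[i].round(1),P.round(1),"ang",np.degrees(np.arctan2(*(ax-P)[::-1])).round(1),np.hypot(*(ax-P)).round(1))
E
python3 chk.py 18; python3 d.py 670 25 78 -121
```

```text
clock: 20.25
eef_pos: [669.8, 22.2, 79.1]
eef_rot: [[-0.519, -0.855, 0.003], [-0.855, 0.519, 0.001], [-0.002, -0.002, -1.0]]
force: [2.8, 4.4, 1.6]
gripper_width: 11.2
wrist [403.2 219.4] [614.6  16.2] ang 60.7 62.3
top [329.4 221.2] [612.9  12.4] ang 61.1 66.3
side [292.1 247. ] [611.   20.6] ang 55.7 60.4
at [669.8  22.2  79. ] yaw -121.3 travel [-0.025  0.013  0.01 ] rot [-0.0005  0.0007 -0.0015] t 20.4 F [2.7 3.3 0.9] w 11.1
```

View pics/w18.png

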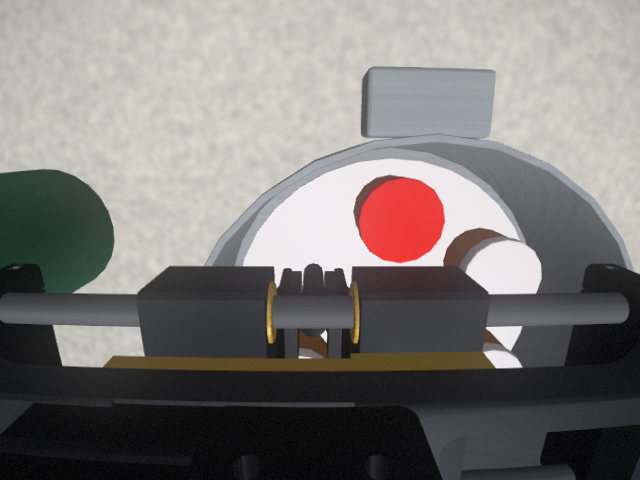

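View pics/s18.png

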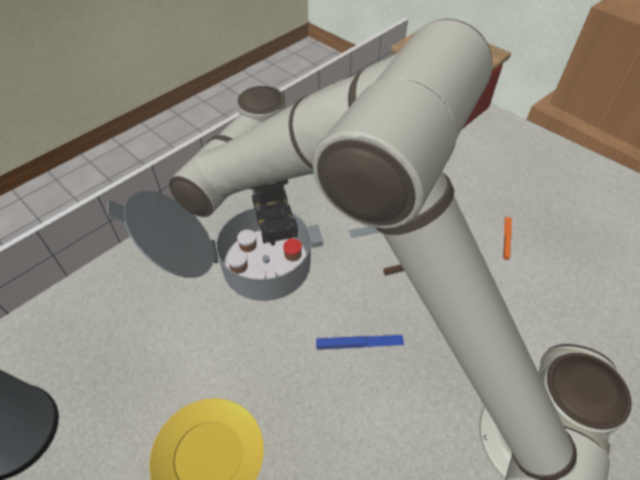

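```bash
python3 -m pendant '[{"travel":[0.005,0.003,0],"rotation":[0,0,0],"claw":1},{"travel":[0.01,0.006,0],"rotation":[0,0,0],"claw":1},{"travel":[0.01,0.006,0],"rotation":[0,0,0],"claw":1},{"travel":[0.01,0.006,0],"rotation":[0,0,0],"claw":1},{"travel":[0.01,0.006,0],"rotation":[0,0,0],"claw":1},{"travel":[0.01,0.006,0],"rotation":[0,0,0],"claw":1}]' 25
python3 chk.py 19
python3 - <<'E'
import cv2
a=cv2.imread("pics/s19.png")[180:310,180:340];b=cv2.imread("pics/t19.png")[150:260,230:370]
cv2.imwrite("pics/s19c.png",cv2.resize(a,None,fx=4.5,fy=4.5));cv2.imwrite("pics/t19c.png",cv2.resize(b,None,fx=5,fy=5))
E
```

```text
clock: 20.9
eef_pos: [668.6, 21.5, 79.0]
eef_rot: [[-0.519, -0.855, 0.002], [-0.855, 0.519, 0.001], [-0.002, -0.002, -1.0]]
force: [2.2, 4.3, 1.5]
gripper_width: 11.0
wrist [404.3 221.8] [613.5  16.9] ang 59.5 62.2
top [329.3 221.9] [611.2  12.9] ang 59.6 66.8
side [292.3 247.6] [609.4  21.5] ang 54.0 60.5
```

View pics/s19c.png

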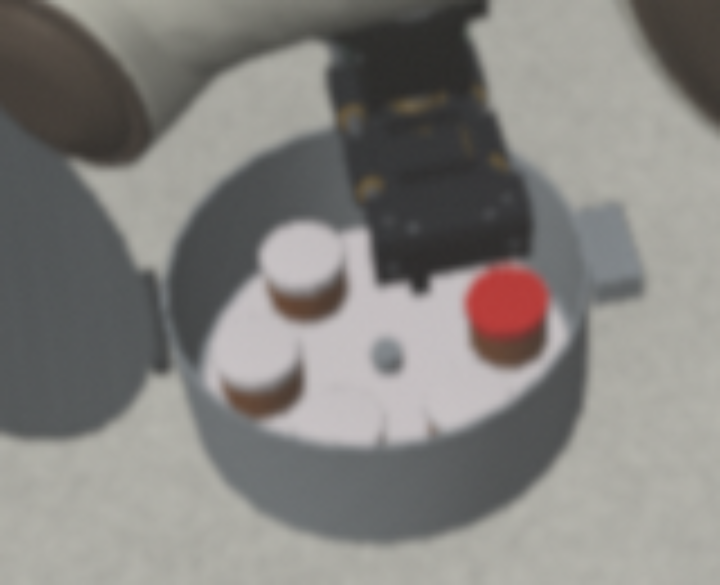

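View pics/t19c.png

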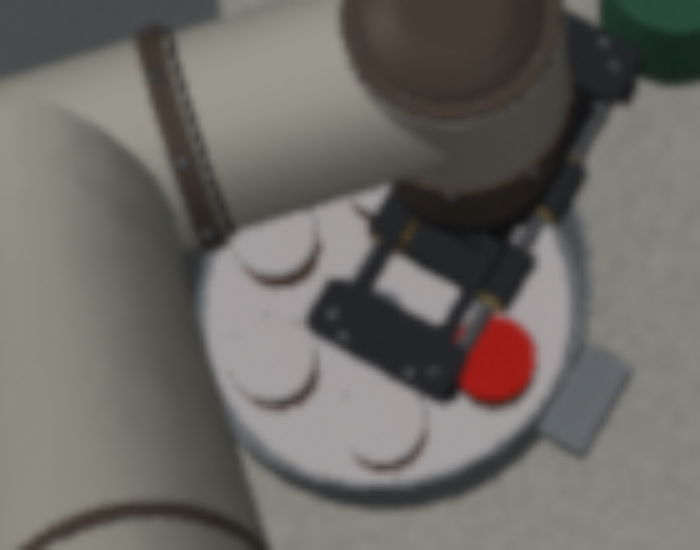

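View pics/t19.png

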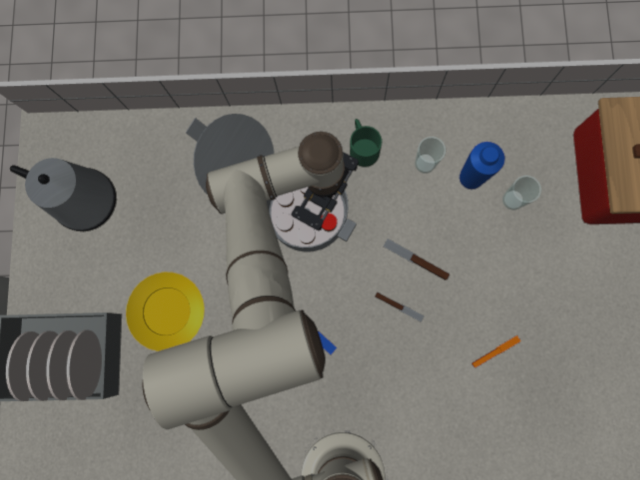

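```bash
python3 -m pendant '[{"travel":[0,0,0],"rotation":[0,0,0],"claw":1},{"travel":[0,0,0],"rotation":[0,0,0],"claw":1},{"travel":[0,0,0],"rotation":[0,0,0],"claw":1},{"travel":[0,0,0],"rotation":[0,0,0],"claw":1},{"travel":[0,0,0],"rotation":[0,0,0],"claw":1},{"travel":[0,0,0],"rotation":[0,0,0],"claw":1}]' 25
python3 chk.py 20
```

```text
clock: 21.55
eef_pos: [668.6, 21.4, 79.0]
eef_rot: [[-0.519, -0.855, 0.002], [-0.855, 0.519, 0.001], [-0.002, -0.002, -1.0]]
force: [3.4, 4.6, 1.1]
gripper_width: 10.9
wrist [404.2 221.8] [613.5  16.8] ang 59.6 62.2
top [329.3 221.9] [611.2  12.9] ang 59.6 66.8
side [292.3 247.6] [609.4  21.6] ang 54.0 60.5
```

View pics/w20.png

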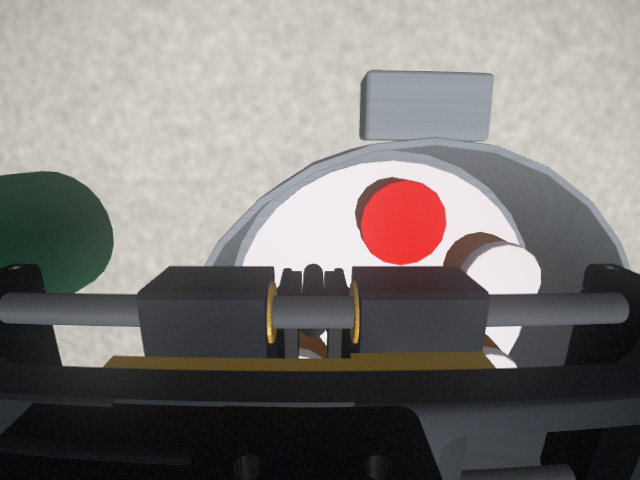

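Run:
```python
from h import *
from scipy.optimize import least_squares
s=snapshot("wrist");d=snapshot("side")
def fit(S,led,red,rim):
    def f(p):
        x,y,a,b=p;u=np.array([np.cos(a),np.sin(a)]);v=np.array([-u[1],u[0]]);c=np.array([x,y]);r=[]
        for (L,M),q in led: r+=list(pix(S,np.r_[c-L*u+M*v,75])-q)
        w=np.array([np.cos(b),np.sin(b)]);r+=list(pix(S,np.r_[c-64*w,46])-red)
        for q in rim: r.append((np.hypot(*(onz(S,*q,85)[:2]-c))-105)*.5)
        return r
    o=least_squares(f,[645,70,1.03,1.03]);print(o.x[:2].round(1),np.degrees(o.x[2:]).round(1),"rms",np.sqrt(np.mean(o.fun**2)).round(2))
fit(s,[((130,-25),(368,70)),((130,25),(493.5,73))][::1],(404.2,221.8),[(435,138.5)])
fit(s,[((130,25),(368,70)),((130,-25),(493.5,73))][::1],(404.2,221.8),[(435,138.5)])
S=lambda x,y:(180+x/4.5,180+y/4.5)
for sg in(1,-1): fit(d,[((130,-25*sg),S(622,205)),((130,25*sg),S(642,276))],(292.3,247.6),[S(165,300),S(588,280),S(540,390),S(385,447),S(230,405)])
```

```text
[647.6  72.2] [58.8 58.3] rms 1.25
[698.4   1.6] [ 15.8 -10.1] rms 65.9
[645.4  71.9] [57.2 54.5] rms 0.88
[645.8  71.5] [57.1 54. ] rms 7.22
```

```bash
python3 -m pendant '[{"travel":[-0.005,-0.003,0],"rotation":[0,0,0],"claw":1},{"travel":[-0.01,-0.006,0],"rotation":[0,0,0],"claw":1},{"travel":[-0.01,-0.006,0],"rotation":[0,0,0],"claw":1},{"travel":[-0.01,-0.006,0],"rotation":[0,0,0],"claw":1},{"travel":[-0.01,-0.006,0],"rotation":[0,0,0],"claw":1},{"travel":[-0.01,-0.006,0],"rotation":[0,0,0],"claw":1},{"travel":[-0.01,-0.006,0],"rotation":[0,0,0],"claw":1},{"travel":[-0.01,-0.006,0],"rotation":[0,0,0],"claw":1}]' 25
python3 chk.py 21; python3 chk.py 22; python3 -c "
from plant import *
print(abs(sense()['dq']).max())"
```

```text
clock: 22.47
eef_pos: [668.9, 21.5, 79.0]
eef_rot: [[-0.519, -0.855, 0.0], [-0.855, 0.519, -0.0], [-0.0, -0.0, -1.0]]
force: [1.0, 4.0, 3.8]
gripper_width: 11.2
wrist [404.2 221.6] [613.6  16.9] ang 59.6 62.2
top [329.3 221.8] [611.3  12.7] ang 59.8 66.9
side [292.3 247.5] [609.6  21.3] ang 54.3 60.6
wrist [404.1 221.6] [613.6  16.8] ang 59.7 62.2
top [329.3 221.8] [611.3  12.7] ang 59.8 66.9
side [292.3 247.5] [609.6  21.3] ang 54.3 60.6
0.0008437355281250707
```

View pics/s22.png

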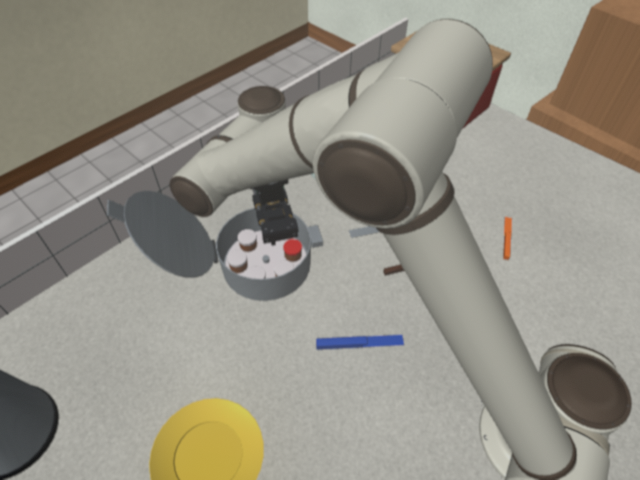

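```bash
python3 -m pendant '[{"travel":[-0.006,-0.004,0],"rotation":[0,0,0],"claw":1},{"travel":[-0.012,-0.008,0],"rotation":[0,0,0],"claw":1},{"travel":[-0.012,-0.008,0],"rotation":[0,0,0],"claw":1},{"travel":[-0.012,-0.008,0],"rotation":[0,0,0],"claw":1},{"travel":[-0.012,-0.008,0],"rotation":[0,0,0],"claw":1},{"travel":[-0.012,-0.008,0],"rotation":[0,0,0],"claw":1},{"travel":[-0.012,-0.008,0],"rotation":[0,0,0],"claw":1},{"travel":[-0.012,-0.008,0],"rotation":[0,0,0],"claw":1}]' 25
python3 chk.py 23; python3 chk.py 24
```

```text
clock: 23.43
eef_pos: [669.8, 22.1, 79.0]
eef_rot: [[-0.519, -0.855, -0.001], [-0.855, 0.519, -0.0], [0.001, 0.001, -1.0]]
force: [0.6, 3.0, 4.9]
gripper_width: 11.0
wrist [403.1 219.7] [614.5  16.2] ang 60.7 62.2
top [329.5 221.1] [613.1  12.4] ang 61.2 66.3
side [292.  247.1] [610.8  20.9] ang 55.4 60.2
wrist [402.9 219.7] [614.6  16.2] ang 60.8 62.2
top [329.5 221.1] [613.1  12.4] ang 61.2 66.3
side [292.  247.1] [610.8  20.9] ang 55.4 60.2
```

The last nudge turned the tray about 1.1°, to the middle of the camera estimates. It is still, and the peg is held. Handing in.

```bash
python3 -c "
from plant import *
print(sign_off())"
```

```text
the job is handed in; nothing more can be done
None
```

I did the job as asked and handed it in at about 24 s of robot time; `sign_off` gave no verdict.

- **Spreader and lid:** I gripped the larger brown spreader and slid its blade about 20 mm under the tongue. The blade alone levered the lid up and past upright, and the lid then sank open by itself. The spreader lies flat on the counter near (508, -205).
- **Turntable:** I gripped the black peg and turned the tray about 113° counter-clockwise, until the red jar stood behind the ledge. The arm finished still holding the peg at 25 N, with about 11 mm finger opening.

**Last checks:** The lid looks open in the pictures and the other crockery was left alone. The red jar did not move between the last two sets of pictures. Contact forces stayed small; the highest reading was about 17 N, when the spreader was set down.

**Disagreement:** The cameras differ by a few degrees on the jar's angle against the ledge. The wrist view puts it about 0.5 to 1.5° past straight. The side view puts it about 1.5° short. The top view read slightly past, but the gripper partly hid the jar there. I left the jar between the wrist and side readings.

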